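# Put the closed containers into their spill trays

## Robot

A 6-joint arm with a two-finger parallel gripper is mounted at the origin on a cart in front of the work surface, level with it; the furniture and walls round the work are solid. World frame = base frame: x ahead of the robot, y to its left, z up, the work surface at z = 0. Lengths are in m, angles in degrees, forces in N, time in s.
With the tool pointing down it reaches from about 0.325 to 1 m from the base axis. Payload 5.1 kg.
Tool frame: the origin (TCP) lies at the very end of the fingers, on their centre line; the grasp point (between the pads) lies arm.hold_point_z behind it (arm.hold_point_z is the distance from the TCP to the grasp point, in m); y points along the fingers, z is the direction in which the jaws open and shut, and the axes are right-handed (so a half turn about y gives the same grasp; the last joint's range is limited). The gripper opens to 85 mm and grips with 20 to 120 N. Pads are 22 mm wide; open, the fingers measure 114 mm over their backs; the gripper's body (76 mm by 85 mm) begins 54 mm behind the grasp point. The pads swing forward as they close: fully open they stand 13 mm farther back than shut.
Start: joints at [-69.821, 7.093, 94.555, -0, 78.352, -4.733], TCP at [0.274, -0.59, 0.231] pointing down, gripper open.
Joint ranges: [-149.61, 149.61], [-58.7, 133.49], [1.44, 155.28], [-77.14, 257.14], [18.33, 153.61], [-166.67, 166.67]. Speed limits (degrees/s): [147.25, 147.25, 180, 180, 180, 180].

## Interface

Orientations are given as [roll, pitch, yaw] about the fixed x, y, z axes, in that order (R = Rz(yaw) Ry(pitch) Rx(roll)).
In Python, from workcell import arm gives the robot as it stands.
- The arm moves only by the shell command python3 -m handwheel 'ROWS' [FORCE]. ROWS is JSON, a list of rows, each an object of numbers: "tx", "ty", "tz": the shift along the world's x, y, z as a fraction of full scale; "rx", "ry", "rz": the turn, a rotation vector about the world's x, y, z as a fraction of full scale; "fingers": the opening, from 0 (shut) to 1 (fully open). A call has 1 to 20 rows; each row shifts and turns the commanded pose from where the row before left it; what a row does not reach is not made up. Full scale, the value 1, is 30 cm for a shift and 5 degrees for a turn. A row lasts 1/8 s, in which the tool goes at most 62.5 mm and 10.7 degrees, less where a joint would pass 70% of its speed; a pose out of reach is approached as far as the arm can. A call with a number of a shift or a turn outside -1 to 1 is refused whole. A call with a gripper value outside its range is refused whole. The fingers move at their own pace and stop on an object; FORCE is the grip in N (left out, the last holds). Time passes only in rows, so rows that do not move let the fingers close. It gives the time, the measured TCP pose, the force and the opening at its end, in the units of the state.
- arm.observe(): the state, without advancing time (a new reading comes with each control period).
- arm.read_camera(name): name is "side" or "top"; returns a dict with "color" (420x560x3 uint8, blue, green, red), "K" (3x3 intrinsics, pixels), "R" (3x3) and "t" (3): a world point X has camera coordinates R X + t. Camera axes: x right, y down, z forward; pixel columns grow to the right and rows downward; lengths in m; the calibration is good to about 2 mm. A picture is of the moment at which its call begins. There is no depth.
- arm.hand_in(): hands the job in, once; it reports no verdict.
Trained networks look in the newest picture that a camera, given by its name, has taken for a name from the list of things; names that differ only in an ending like _2 or _b are one class to them, and where a whole thing is asked for, a point or a joint stands for the part that bears it (a point fixed in the world has none). Each returns a list of dicts, best first, with "p" (0 to 1); they miss things now and then, are a little off and sometimes report something else, mostly with a low value. They report only what shows in the picture. A call takes as long as a camera call. They do not tell look-alikes from the thing itself.
- arm.recognise(label, camera): "extent" ([centre column, centre row, width, height] in pixels, round what is visible of it).
The state is a dict: "time_s": time; "joint_positions": joint angles; "joint_vel": joint speeds; "effort": joint torques, N m; "tool_pos": TCP position; "tcp_rot": TCP orientation; "wrist_force": force on the tool from outside, world axes, zero at the start; "ft_torque": the same for the moment, N m; "width": finger opening in m.
Only numpy, scipy, OpenCV 4.12 (cv2) and the standard library are available. Lean on these libraries where they do the work, as an engineer would, in place of code of your own. Each camera call takes 0.05 s, during which the arm holds its last target.

## Task

Clear up the bench by putting the four closed containers into the grey spill trays, each standing upright and flat on the floor in the middle of its tray: the white screw-cap bottle in the large round tray, the brown dropper bottle in the small round tray, the glass weighing bottle in the larger square tray and the porcelain crucible in the smaller square tray. Do not tip any of them over, and leave the open beaker and the open conical flask standing where they are.

Things in the scene. Friction and masses are not known exactly. Their poses are not given: they have to be found in the camera images.
- bottle_mid (a point): White plastic bottle with a white screw cap: round body 67 mm across, 128 mm tall with the cap; stands upright on the worktop. Point: on the upright axis, half-way up, 64 mm above its base. The straight body can be gripped across its 67 mm, up to about 75 mm above its base.
- dropper_mid (a point): Brown glass dropper bottle with a black rubber teat: round body 38 mm across, 108 mm tall with the teat; stands upright. Point: on the upright axis, half-way up, 54 mm above its base. Grip the straight body, from its base to about 50 mm up; the cap and teat above 69 mm cannot be gripped.
- weighing_mid (a point): Low clear-glass weighing bottle with white salt inside and a knobbed glass lid: 41 mm across, 52 mm tall with the knob; stands upright. Point: on the upright axis, half-way up, 26 mm above its base. Grip the round body (38 mm across) below 36 mm; the lid stays on and cannot be gripped.
- crucible_mid (a point): White porcelain crucible with a knobbed lid: 43 mm across at the top, tapering to a narrower foot, 46 mm tall with the knob; stands upright. Point: on the upright axis, half-way up, 23 mm above its base. Fingers close on the 40 mm wide upper part, 20 to 34 mm above its base; the lid stays on and its knob cannot be gripped.
- beaker_mid (a point): Open glass beaker, 67 mm across, 79 mm tall, loose; not to be moved. Point: on the upright axis, half-way up, 40 mm above its base.
- flask_mid (a point): Open conical glass flask with amber contents, 66 mm across at the base, 105 mm tall, loose; not to be moved. Point: on the upright axis, half-way up, 52 mm above its base.
- tray_round_large: Large round grey spill tray, 92 mm across inside, 98 mm outside; fixed to the worktop; walls 3 mm thick, rim 8 mm above the worktop, inner floor 3 mm above it. Origin: centre of its underside, on the worktop (z = 0), z up.
- tray_round_small: Small round grey spill tray, 62 mm across inside, 68 mm outside; fixed to the worktop; walls 3 mm thick, rim 8 mm above the worktop, inner floor 3 mm above it. Origin: centre of its underside, on the worktop (z = 0), z up.
- tray_square_large: Larger square grey spill tray, 84 mm by 84 mm inside, 90 mm outside; fixed to the worktop; walls 3 mm thick, rim 8 mm above the worktop, inner floor 3 mm above it. Origin: centre of its underside, on the worktop (z = 0), z up, x and y along its sides.
- tray_square_small: Smaller square grey spill tray, 54 mm by 54 mm inside, 60 mm outside; fixed to the worktop; walls 3 mm thick, rim 8 mm above the worktop, inner floor 3 mm above it. Origin: centre of its underside, on the worktop (z = 0), z up, x and y along its sides.
Mind the look-alikes: they are no part of the job. Leave any black or pink look-alike of the part that bears crucible_mid alone.

How it is judged (in metres and radians):
At the end, for the whole second after the job is handed in: Each closed container is released, at rest, upright (0.06 rad) on its own tray's floor (height within 4 mm), its axis within 15 mm of the tray's centre; beaker and conical flask upright (0.1 rad), within 30 mm of their start (horizontal distance between bottle_mid and tray_round_large below 0.015 m and z of bottle_mid in the frame of tray_round_large between 0.063 and 0.071 m and angle between each of bottle_mid, dropper_mid, weighing_mid, crucible_mid's own z axis and vertical below 0.06 rad and linear speed of each of bottle, dropper, weighing, crucible below 0.02 m/s and horizontal distance between dropper_mid and tray_round_small below 0.015 m and z of dropper_mid in the frame of tray_round_small between 0.053 and 0.061 m and horizontal distance between weighing_mid and tray_square_large below 0.015 m and z of weighing_mid in the frame of tray_square_large between 0.025 and 0.033 m and horizontal distance between crucible_mid and tray_square_small below 0.015 m and z of crucible_mid in the frame of tray_square_small between 0.022 and 0.03 m and distance of each of beaker_mid, flask_mid from where it was at the start of the episode below 0.03 m and angle between each of beaker_mid, flask_mid's own z axis and vertical below 0.1 rad); the robot touches nothing.
It fails at once if a closed container is tipped over (more than 40 degrees) (angle between any of bottle_mid, dropper_mid, weighing_mid, crucible_mid's own z axis and vertical above 0.7 rad).
It fails at once if the beaker or the conical flask is moved by more than 30 mm or tipped (distance of any of beaker_mid, flask_mid from where it was at the start of the episode above 0.03 m or angle between any of beaker_mid, flask_mid's own z axis and vertical above 0.4 rad).
It also fails if it takes over 128 s, if anything falls off the work surface, if the arm or the gripper's body presses on something with over 40 N, if the wrist force passes 120 N, or if a joint passes its speed limit or range.

## Working session

There is one attempt and no reset: what is moved stays moved. The work goes in short steps, Python scripts to look and compute and a shell command to move; the robot and the scene stay as the last step left them, time stands still between calls to the robot, and variables do not carry over. Pictures are saved under pics/ and viewed, and the job is handed in when it is done.

```bash
mkdir -p pics; python3 - <<'E'
from workcell import arm
import cv2
print(arm.observe(), arm.hold_point_z)
for c in ("side","top"):
    r=arm.read_camera(c); cv2.imwrite(f"pics/{c}0.png",r["color"]); print(c,r["K"].tolist(),r["R"].tolist(),r["t"].tolist())
    for n in "bottle_mid dropper_mid weighing_mid crucible_mid beaker_mid flask_mid tray_round_large tray_round_small tray_square_large tray_square_small".split():
        print(n,[( [round(float(v)) for v in d["extent"]],round(d["p"],2)) for d in arm.recognise(n,c)])
E
```

```text
{'time_s': 0.0, 'joint_positions': array([-6.98213782e+01,  7.13140844e+00,  9.46347410e+01,  2.13218253e-03,
        7.83506862e+01, -4.73489498e+00]), 'joint_vel': array([-0.03443997, -0.09917971,  0.03305937, -0.08456997, -0.00781024,
        0.00538782]), 'effort': array([-1.04467414e-03, -4.23610568e+01, -3.65454590e+01, -1.46025427e-04,
        6.84322324e-03, -2.96476674e-05]), 'tool_pos': array([ 0.27356061, -0.58895806,  0.23006979]), 'tcp_rot': array([-9.01162646e+01,  1.17245018e-02, -1.55086928e+02]), 'wrist_force': array([-0.38404972,  0.0926807 ,  0.69200858]), 'ft_torque': array([-0.00511738, -0.02714367, -0.02189895]), 'width': 0.08564007085644117} 0.0187
side [[389.20946177290057, 0.0, 282.9933737972311], [0.0, 389.20946177290057, 222.41379967571268], [0.0, 0.0, 1.0]] [[-0.9926976900590239, -0.11989660021290834, -0.013270320601391128], [-0.028270815098605698, 0.3381844656379685, -0.9406551058782503], [0.11726916544914155, -0.9334109879675446, -0.3391045124682273]] [0.5486336385638148, 0.0829144755776232, 1.0366568345733471]
bottle_mid [([324, 226, 26, 50], 0.56)]
dro
[... 825 characters left out ...]
296992, 0.5540737781074667, 1.0599632165536985]
bottle_mid [([282, 264, 32, 36], 0.97), ([338, 187, 14, 18], 0.68)]
dropper_mid [([278, 193, 16, 21], 0.71), ([282, 264, 32, 36], 0.39)]
weighing_mid [([206, 270, 20, 22], 0.67)]
crucible_mid [([296, 145, 18, 17], 0.77), ([313, 224, 21, 19], 0.73), ([265, 157, 21, 17], 0.71), ([324, 154, 18, 18], 0.67), ([337, 188, 16, 19], 0.62)]
beaker_mid [([402, 189, 39, 35], 0.94)]
flask_mid [([345, 264, 29, 28], 0.58)]
tray_round_large [([160, 196, 41, 43], 0.61), ([140, 270, 39, 44], 0.27)]
tray_round_small [([411, 262, 30, 27], 0.89)]
tray_square_large [([142, 270, 40, 41], 0.71)]
tray_square_small [([221, 198, 24, 23], 0.56), ([141, 270, 40, 42], 0.3)]
```

```bash
python3 - <<'E'
import cv2
a=cv2.imread("pics/top0.png")[110:310,90:450]; cv2.imwrite("pics/top0c.png",cv2.resize(a,None,fx=2.2,fy=2.2,interpolation=cv2.INTER_CUBIC))
a=cv2.imread("pics/side0.png")[160:340,190:380]; cv2.imwrite("pics/side0c.png",cv2.resize(a,None,fx=3.3,fy=3.3,interpolation=cv2.INTER_CUBIC))
E
```

```text
(no output)
```

View pics/top0.png

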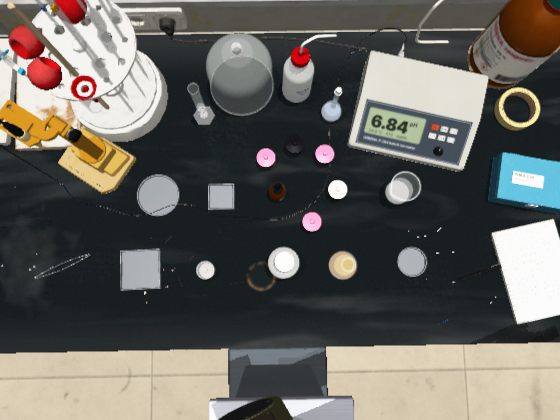

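View pics/side0.png

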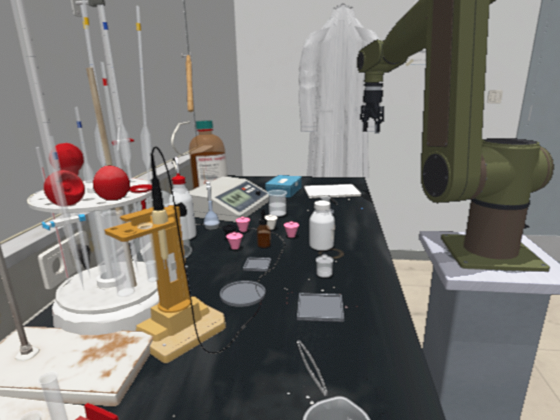

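```bash
ls .
```

```text
pics
```

View pics/top0c.png

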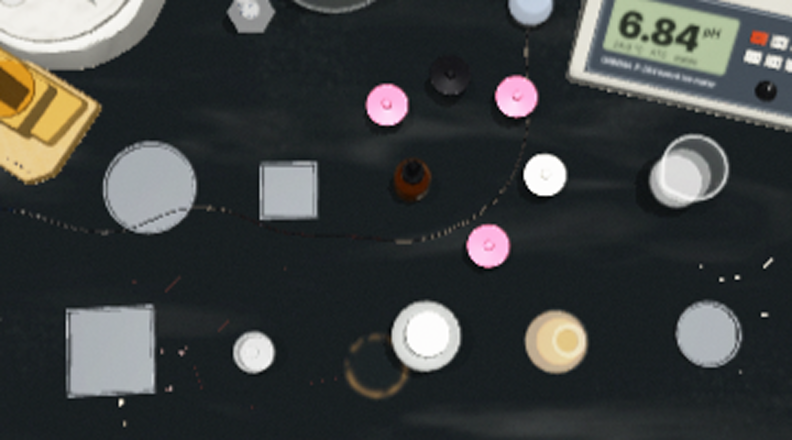

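View pics/side0c.png

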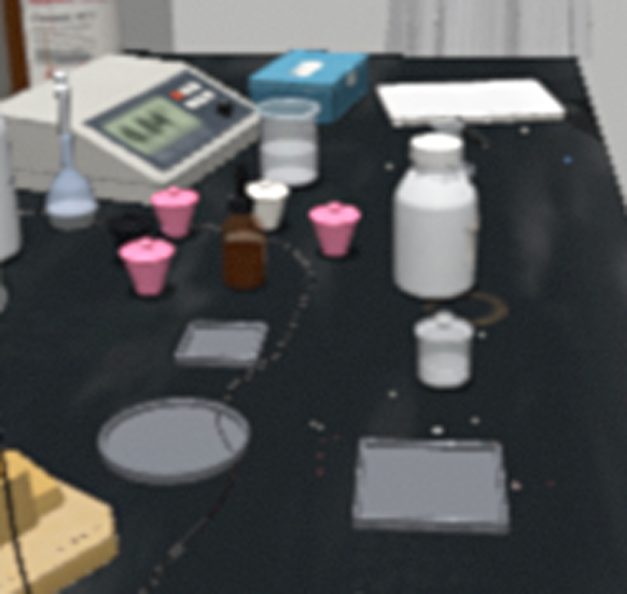

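The top view at full size shows five crucible shapes. Three are pink, at (265,157), (324,154) and (313,224), and one is black, at (294,146). The white one at (338,189) fits "white porcelain". Only one weighing bottle shows, at (206,270). The brown dropper is at (278,193), the bottle at (283,263), the beaker at (403,188) and the flask at (343,265). I'll confirm the crucible in a crop and compute the positions.

```bash
cat > h.py <<'E'
from workcell import arm
import cv2, numpy as np
def ray(cam,u,v,z):
    K,R,t=[np.array(cam[k]) for k in("K","R","t")]
    d=R.T@np.linalg.inv(K)@np.array([u,v,1.]); c=-R.T@t.ravel()
    return c+d*(z-c[2])/d[2]
def proj(cam,X):
    K,R,t=[np.array(cam[k]) for k in("K","R","t")]
    p=K@(R@np.array(X)+t.ravel()); return p[:2]/p[2]
E
python3 - <<'E'
from h import *
top=arm.read_camera("top"); side=arm.read_camera("side")
img=top["color"].copy(); si=side["color"].copy()
f=lambda x,y:(x/2.2+90-.25,y/2.2+110-.25)
P=dict(bottle=(427,334,.128),dropper=(412,168,.108),weigh=(254,351,.052),cruc=(545,174,.046),flask=(567,341,.105),beaker=(696,167,.079),flaskb=(556,343,.0),
RL=(150,188,.008),SL=(111,351,.008),SS=(289,190,.008),RS=(709,334,.008))
for n,(x,y,z) in P.items():
    X=ray(top,*f(x,y),z); 
    base=X.copy(); base[2]=0
    print(n,X.round(3), proj(side,X).round(), np.hypot(*X[:2]).round(3))
    for im,c in((img,top),(si,side)):
        a,b=proj(c,base),proj(c,X); cv2.line(im,tuple(a.round().astype(int)),tuple(b.round().astype(int)),(0,255,0),1); cv2.circle(im,tuple(a.round().astype(int)),1,(0,0,255),-1)
A=cv2.resize(si[170:340,190:370],None,fx=3.5,fy=3.5,interpolation=cv2.INTER_CUBIC); cv2.imwrite("pics/s1.png",A)
cv2.imwrite("pics/t1.png",cv2.resize(img[110:310,90:450],None,fx=2.2,fy=2.2,interpolation=cv2.INTER_CUBIC))
cv2.imwrite("pics/cr.png",cv2.resize(top["color"][130:245,240:370],None,fx=4.5,fy=4.5,interpolation=cv2.INTER_CUBIC))
E
```

```text
bottle [ 0.445 -0.008  0.128] [322. 203.] 0.445
dropper [0.604 0.003 0.108] [264. 210.] 0.604
weigh [0.434 0.162 0.052] [324. 255.] 0.463
cruc [ 0.608 -0.133  0.046] [270. 215.] 0.622
flask [ 0.437 -0.14   0.105] [326. 198.] 0.459
beaker [ 0.606 -0.278  0.079] [277. 193.] 0.667
flaskb [ 0.438 -0.144  0.   ] [325. 229.] 0.461
RL [0.607 0.276 0.008] [243. 292.] 0.667
SL [0.438 0.314 0.008] [320. 306.] 0.539
SS [0.603 0.131 0.008] [257. 263.] 0.617
RS [ 0.444 -0.302  0.008] [324. 211.] 0.537
```

View pics/s1.png

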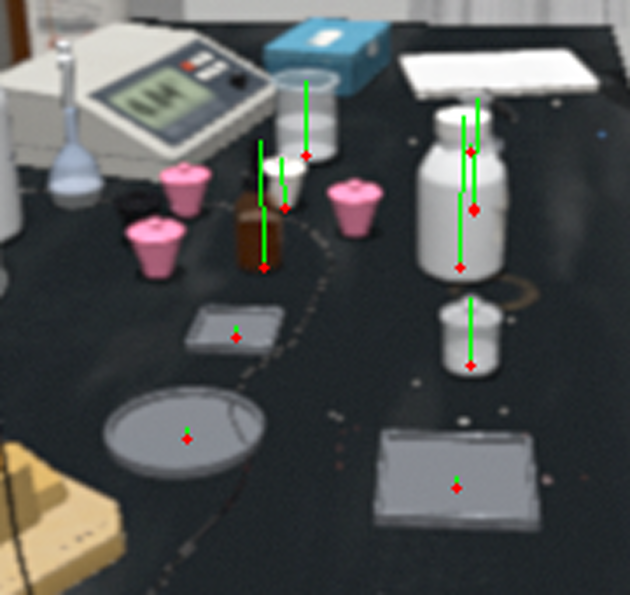

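View pics/t1.png

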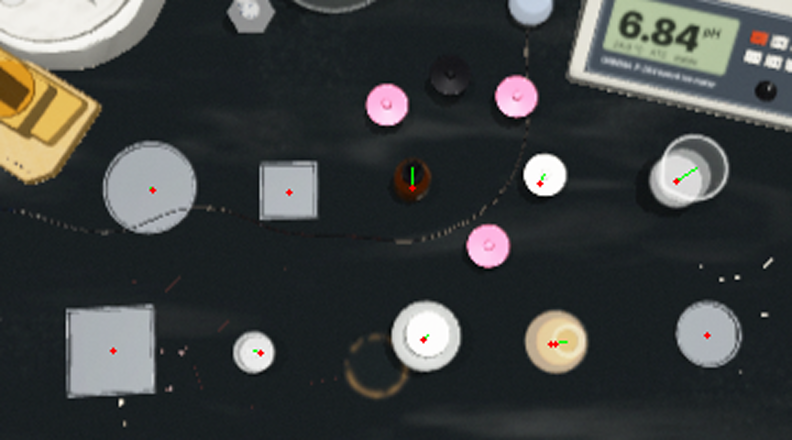

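View pics/cr.png

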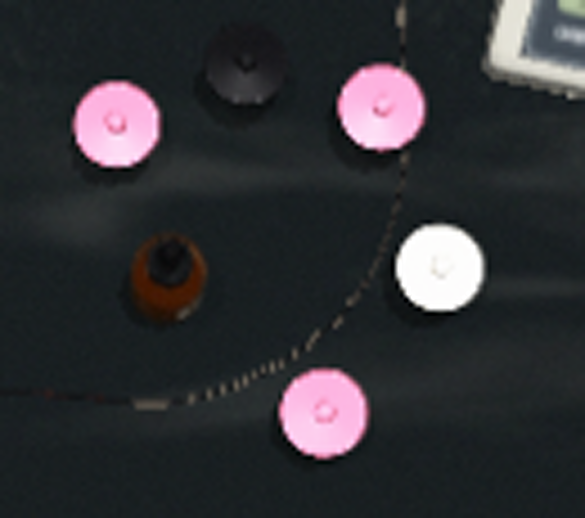

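The crop confirms the white crucible at top pixel (338,189); the other four are pink or black. Before planning the paths I'll check the yellow stand beside the large round tray.

```bash
python3 - <<'E'
from h import *
import cv2
top=arm.read_camera("top"); side=arm.read_camera("side")
for p,z in (((134,178),.0),((134,178),.03),((117,192),.02),((133,150),.2),((95,145),.2),((95,170),.2),((60,125),.2)): print(p,z,ray(top,*p,z).round(3))
cv2.imwrite("pics/st.png",np.hstack([cv2.resize(top["color"][60:240,0:200],(600,540)) ]))
cv2.imwrite("pics/st2.png",cv2.resize(side["color"][140:400,60:290],None,fx=2.2,fy=2.2))
E
python3 -m handwheel '[{"tx":0.1,"ty":0.16,"rz":-1,"fingers":1},{"tx":0.1,"ty":0.16,"rz":-1,"fingers":1},{"tx":0.1,"ty":0.16,"rz":-1,"fingers":1},{"tx":0.1,"ty":0.16,"rz":-1,"fingers":1},{"tx":0.1,"ty":0.16,"rz":-1,"fingers":1}]'
```

```text
(134, 178) 0.0 [0.65  0.335 0.   ]
(134, 178) 0.03 [0.644 0.326 0.03 ]
(117, 192) 0.02 [0.614 0.367 0.02 ]
(133, 150) 0.2 [0.662 0.281 0.2  ]
(95, 145) 0.2 [0.673 0.355 0.2  ]
(95, 170) 0.2 [0.624 0.353 0.2  ]
(60, 125) 0.2 [0.714 0.424 0.2  ]schema error: expected keys tx, ty, tz, rx, ry, rz, fingers
```

View pics/st.png

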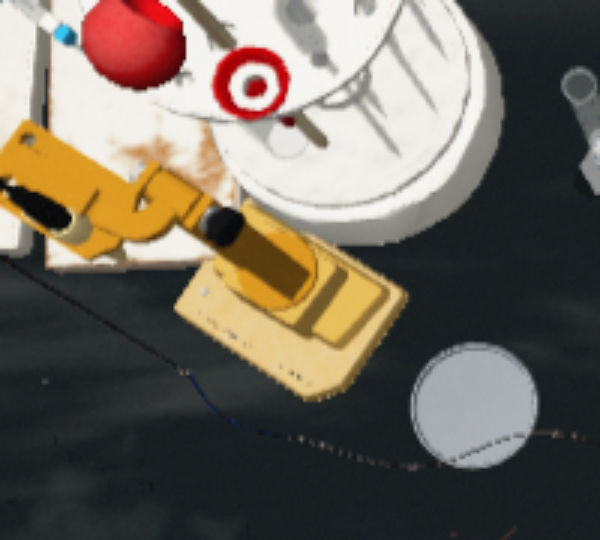

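View pics/st2.png

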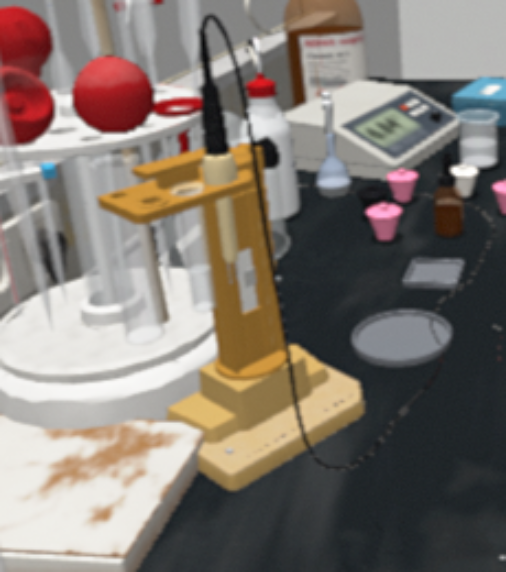

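The first tray area is clear: the stand's low base corner is near (0.645, 0.33) and its column is at y > 0.38. Rows need every key.

```bash
python3 -m handwheel '[{"tx":0.1,"ty":0.16,"tz":0,"rx":0,"ry":0,"rz":-1,"fingers":1},{"tx":0.1,"ty":0.16,"tz":0,"rx":0,"ry":0,"rz":-1,"fingers":1},{"tx":0.1,"ty":0.16,"tz":0,"rx":0,"ry":0,"rz":-1,"fingers":1},{"tx":0.1,"ty":0.16,"tz":0,"rx":0,"ry":0,"rz":-1,"fingers":1},{"tx":0.1,"ty":0.16,"tz":0,"rx":0,"ry":0,"rz":-1,"fingers":1}]'
```

```text
time_s: 1.92
tool_pos: [0.4245, -0.3479, 0.2316]
tcp_rot: [-90.0, 0.0, 179.7]
wrist_force: [1.4, -0.3, 0.1]
width: 0.0856
```

```bash
python3 -m handwheel '[{"tx":0.003,"ty":0.17,"tz":0,"rx":0,"ry":0,"rz":0,"fingers":1},{"tx":0.003,"ty":0.17,"tz":0,"rx":0,"ry":0,"rz":0,"fingers":1},{"tx":0.003,"ty":0.17,"tz":0,"rx":0,"ry":0,"rz":0,"fingers":1},{"tx":0.003,"ty":0.17,"tz":0,"rx":0,"ry":0,"rz":0,"fingers":1},{"tx":0.003,"ty":0.17,"tz":0,"rx":0,"ry":0,"rz":0,"fingers":1},{"tx":0.003,"ty":0.17,"tz":0,"rx":0,"ry":0,"rz":0,"fingers":1},{"tx":0.003,"ty":0.17,"tz":0,"rx":0,"ry":0,"rz":0,"fingers":1},{"tx":0.003,"ty":0.17,"tz":0,"rx":0,"ry":0,"rz":0,"fingers":1},{"tx":0.003,"ty":0.17,"tz":0,"rx":0,"ry":0,"rz":0,"fingers":1},{"tx":0.003,"ty":0.17,"tz":0,"rx":0,"ry":0,"rz":0,"fingers":1},{"tx":0,"ty":0,"tz":-0.15,"rx":0,"ry":0,"rz":0,"fingers":1},{"tx":0,"ty":0,"tz":-0.15,"rx":0,"ry":0,"rz":0,"fingers":1},{"tx":0,"ty":0,"tz":0,"rx":0,"ry":0,"rz":0,"fingers":1}]'
cat > look.py <<'E'
from h import *
import sys
n=sys.argv[1]
s=arm.read_camera("side"); t=arm.read_camera("top"); o=arm.observe()
a=s["color"].copy(); b=t["color"].copy(); p=o["tool_pos"]
for im,c in((a,s),(b,t)):
    q=tuple(proj(c,p).round().astype(int)); 
u,v=proj(s,p); u=int(np.clip(u,100,459)); v=int(np.clip(v,80,339))
cv2.circle(a,tuple(proj(s,p).round().astype(int)),1,(0,255,0),-1)
A=cv2.resize(a[v-80:v+80,u-100:u+100],None,fx=3.8,fy=3.7,interpolation=cv2.INTER_CUBIC)
cv2.imwrite(f"pics/{n}_s.png",A); cv2.imwrite(f"pics/{n}_t.png",cv2.resize(b[110:310,90:450],None,fx=2.2,fy=2.2,interpolation=cv2.INTER_CUBIC))
print(p.round(4),o["width"].round(4),"crop origin",u-100,v-80)
E
python3 look.py w1
```

```text
time_s: 3.55
tool_pos: [0.4298, 0.1599, 0.1375]
tcp_rot: [-89.9, -0.5, 179.9]
wrist_force: [-0.8, -0.3, 0.1]
width: 0.0855Traceback (most recent call last):
  File "look.py", line 12, in <module>
    print(p.round(4),o["width"].round(4),"crop origin",u-100,v-80)
                     ^^^^^^^^^^^^^^^^
AttributeError: 'float' object has no attribute 'round'
```

View pics/w1_s.png

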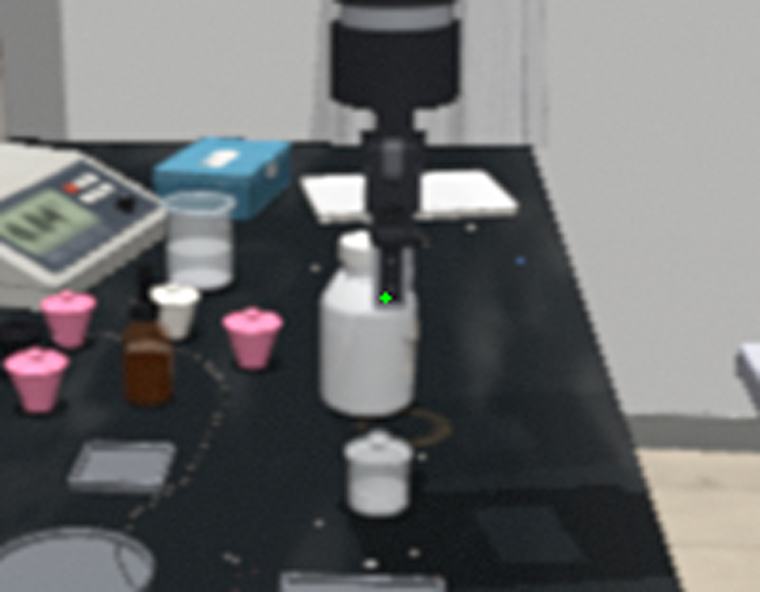

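```bash
sed -i 's/o\["width"\].round(4)/round(o["width"],4)/' look.py; python3 - <<'E'
from h import *
s=arm.read_camera("side");p=arm.observe()["tool_pos"]
c=proj(s,p);o=np.array([int(c[0])-100,int(c[1])-80])
for dy,dz in((0,0),(.043,0),(.057,0),(.043,.013),(.057,.013),(.05,.006)):
    print(dy,dz,((proj(s,p+[0,dy,dz])-o)*[3.8,3.7]).round(1))
E
```

```text
0 0 [381. 296.]
0.043 0 [379.6 319.9]
0.057 0 [379.1 328.2]
0.043 0.013 [380.2 299.1]
0.057 0.013 [379.7 307.1]
0.05 0.006 [379.6 314.4]
```

Open fingertips sit about 13 mm above the TCP, so the TCP is the shut-finger tip and closing can't strike the table. I'll turn the jaws along x, which suits the weighing bottle and shows the gripper's palm in the side view.

```bash
python3 -m handwheel '[{"tx":0,"ty":0,"tz":0,"rx":0,"ry":0,"rz":1,"fingers":1},{"tx":0,"ty":0,"tz":0,"rx":0,"ry":0,"rz":1,"fingers":1},{"tx":0,"ty":0,"tz":0,"rx":0,"ry":0,"rz":1,"fingers":1},{"tx":0,"ty":0,"tz":0,"rx":0,"ry":0,"rz":1,"fingers":1},{"tx":0,"ty":0,"tz":0,"rx":0,"ry":0,"rz":1,"fingers":1},{"tx":0,"ty":0,"tz":0,"rx":0,"ry":0,"rz":1,"fingers":1},{"tx":0,"ty":0,"tz":0,"rx":0,"ry":0,"rz":1,"fingers":1},{"tx":0,"ty":0,"tz":0,"rx":0,"ry":0,"rz":1,"fingers":1},{"tx":0,"ty":0,"tz":0,"rx":0,"ry":0,"rz":1,"fingers":1},{"tx":0,"ty":0,"tz":0,"rx":0,"ry":0,"rz":1,"fingers":1},{"tx":0,"ty":0,"tz":0,"rx":0,"ry":0,"rz":1,"fingers":1},{"tx":0,"ty":0,"tz":0,"rx":0,"ry":0,"rz":1,"fingers":1},{"tx":0,"ty":0,"tz":0,"rx":0,"ry":0,"rz":1,"fingers":1},{"tx":0,"ty":0,"tz":0,"rx":0,"ry":0,"rz":1,"fingers":1},{"tx":0,"ty":0,"tz":0,"rx":0,"ry":0,"rz":1,"fingers":1},{"tx":0,"ty":0,"tz":0,"rx":0,"ry":0,"rz":1,"fingers":1},{"tx":0,"ty":0,"tz":0,"rx":0,"ry":0,"rz":1,"fingers":1},{"tx":0,"ty":0,"tz":0,"rx":0,"ry":0,"rz":1,"fingers":1}]'
python3 look.py w2
```

```text
time_s: 5.95
tool_pos: [0.4347, 0.1607, 0.1445]
tcp_rot: [-89.7, 0.1, -90.0]
wrist_force: [0.2, -0.3, 0.6]
width: 0.085
[0.4345 0.1606 0.1442] 0.0856 crop origin 225 137
```

View pics/w2_s.png

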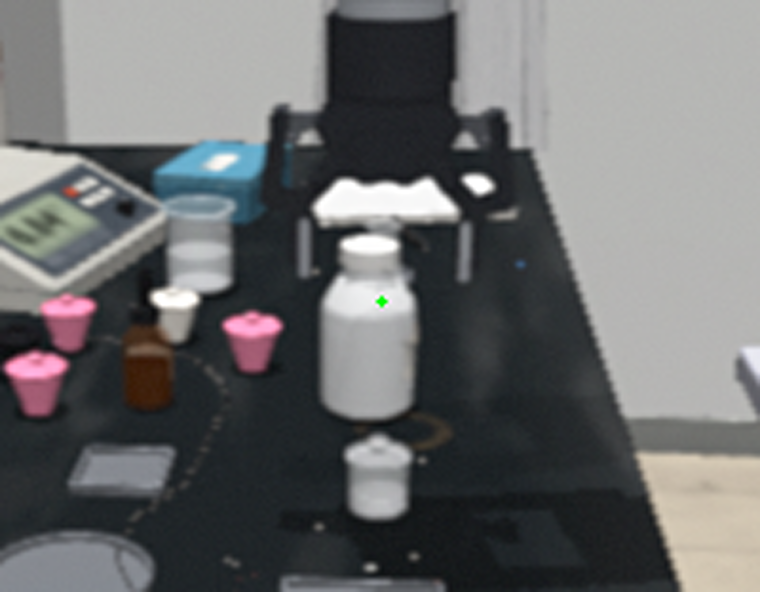

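The palm bottom sits about 75 mm above the TCP, as specified. Next I'll descend on the weighing bottle.

```bash
python3 -m handwheel '[{"tx":0,"ty":0.004,"tz":-0.1,"rx":0,"ry":0,"rz":0,"fingers":1},{"tx":0,"ty":0,"tz":-0.1,"rx":0,"ry":0,"rz":0,"fingers":1},{"tx":0,"ty":0,"tz":-0.1,"rx":0,"ry":0,"rz":0,"fingers":1},{"tx":0,"ty":0,"tz":-0.1,"rx":0,"ry":0,"rz":0,"fingers":1},{"tx":0,"ty":0,"tz":0,"rx":0,"ry":0,"rz":0,"fingers":1},{"tx":0,"ty":0,"tz":0,"rx":0,"ry":0,"rz":0,"fingers":1}]' 30
python3 look.py w3
```

```text
time_s: 6.8
tool_pos: [0.4343, 0.162, 0.0232]
tcp_rot: [-89.8, 0.0, -90.1]
wrist_force: [-0.2, 0.1, 0.4]
width: 0.0853
[0.4345 0.1621 0.0235] 0.0855 crop origin 223 185
```

View pics/w3_s.png

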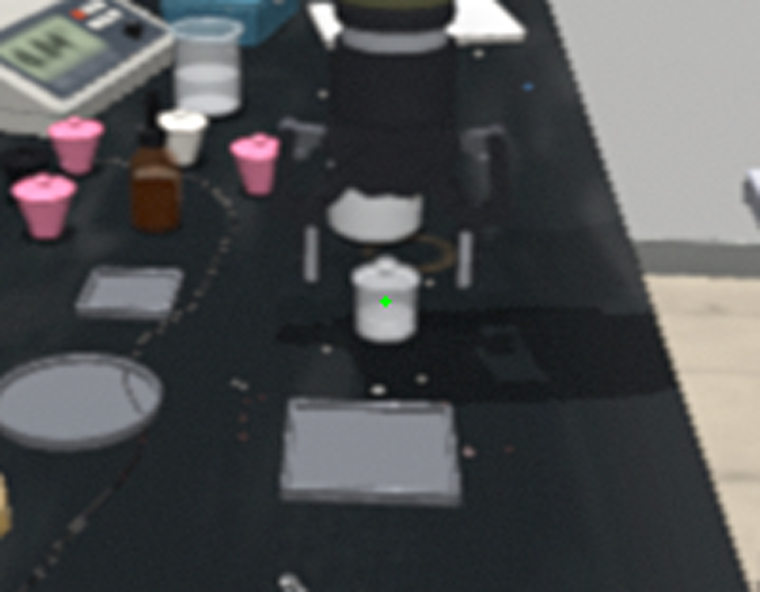

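The weighing bottle is centred between the pads. I'll go down 18 mm more and close.

```bash
python3 -m handwheel '[{"tx":0,"ty":0,"tz":-0.03,"rx":0,"ry":0,"rz":0,"fingers":1},{"tx":0,"ty":0,"tz":-0.03,"rx":0,"ry":0,"rz":0,"fingers":1},{"tx":0,"ty":0,"tz":0,"rx":0,"ry":0,"rz":0,"fingers":0.6},{"tx":0,"ty":0,"tz":0,"rx":0,"ry":0,"rz":0,"fingers":0.5},{"tx":0,"ty":0,"tz":0,"rx":0,"ry":0,"rz":0,"fingers":0.45},{"tx":0,"ty":0,"tz":0,"rx":0,"ry":0,"rz":0,"fingers":0.3},{"tx":0,"ty":0,"tz":0,"rx":0,"ry":0,"rz":0,"fingers":0.3},{"tx":0,"ty":0,"tz":0,"rx":0,"ry":0,"rz":0,"fingers":0.3},{"tx":0,"ty":0,"tz":0,"rx":0,"ry":0,"rz":0,"fingers":0.3}]' 30
python3 look.py w4
```

```text
time_s: 8.02
tool_pos: [0.4332, 0.1618, 0.0036]
tcp_rot: [-90.0, 0.0, -90.1]
wrist_force: [1.0, -0.3, 1.6]
width: 0.037
[0.4332 0.1618 0.0036] 0.0372 crop origin 224 193
```

View pics/w4_s.png

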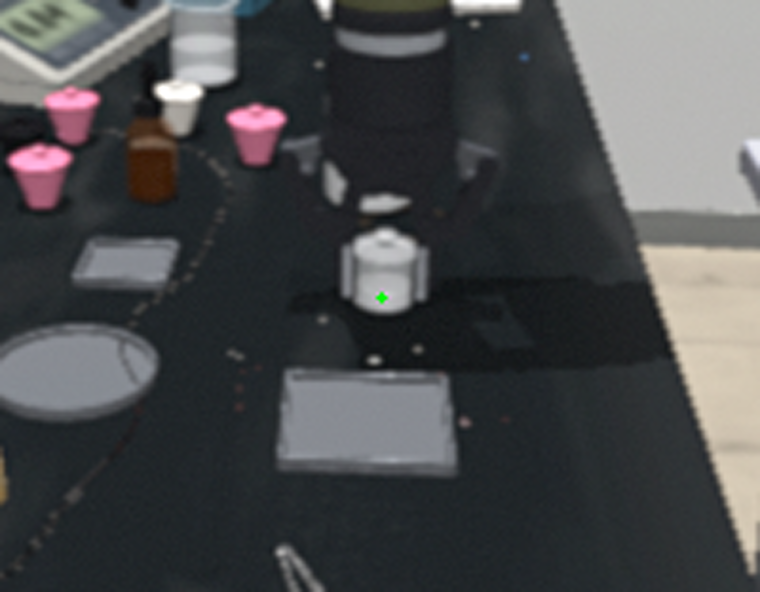

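```bash
python3 -m handwheel '[{"tx":0,"ty":0,"tz":0.03,"rx":0,"ry":0,"rz":0,"fingers":0.3},{"tx":0,"ty":0,"tz":0.08,"rx":0,"ry":0,"rz":0,"fingers":0.3},{"tx":0,"ty":0,"tz":0.09,"rx":0,"ry":0,"rz":0,"fingers":0.3},{"tx":0.004,"ty":0.1,"tz":0,"rx":0,"ry":0,"rz":0,"fingers":0.3},{"tx":0.004,"ty":0.1,"tz":0,"rx":0,"ry":0,"rz":0,"fingers":0.3},{"tx":0.004,"ty":0.1,"tz":0,"rx":0,"ry":0,"rz":0,"fingers":0.3},{"tx":0.004,"ty":0.1,"tz":0,"rx":0,"ry":0,"rz":0,"fingers":0.3},{"tx":0,"ty":0.1,"tz":0,"rx":0,"ry":0,"rz":0,"fingers":0.3},{"tx":0,"ty":0.007,"tz":0,"rx":0,"ry":0,"rz":0,"fingers":0.3},{"tx":0,"ty":0,"tz":-0.07,"rx":0,"ry":0,"rz":0,"fingers":0.3},{"tx":0,"ty":0,"tz":-0.05,"rx":0,"ry":0,"rz":0,"fingers":0.3},{"tx":0,"ty":0,"tz":0,"rx":0,"ry":0,"rz":0,"fingers":0.3},{"tx":0,"ty":0,"tz":0,"rx":0,"ry":0,"rz":0,"fingers":0.3}]'
python3 look.py w5
```

```text
time_s: 9.75
tool_pos: [0.4378, 0.3135, 0.0276]
tcp_rot: [-90.0, 0.0, -90.1]
wrist_force: [0.7, -0.1, -0.9]
width: 0.0372
[0.4382 0.3139 0.0282] 0.0373 crop origin 220 216
```

View pics/w5_s.png

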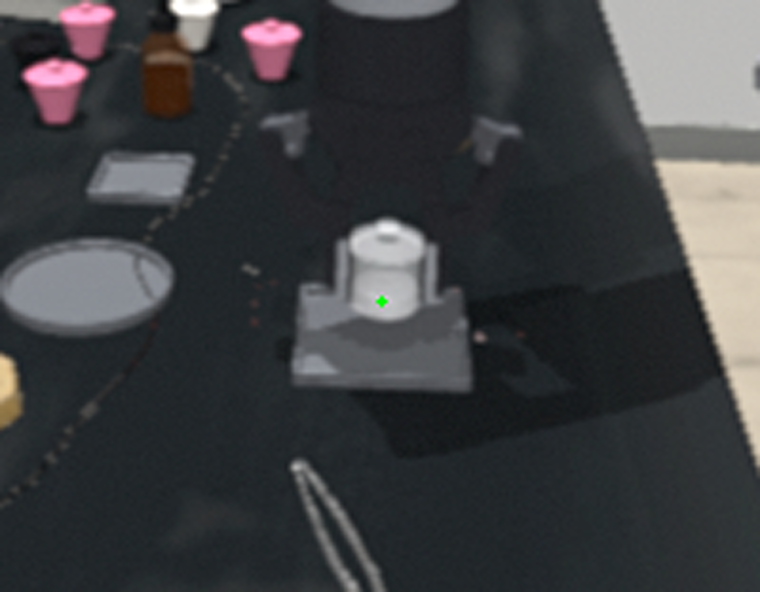

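View pics/w5_t.png

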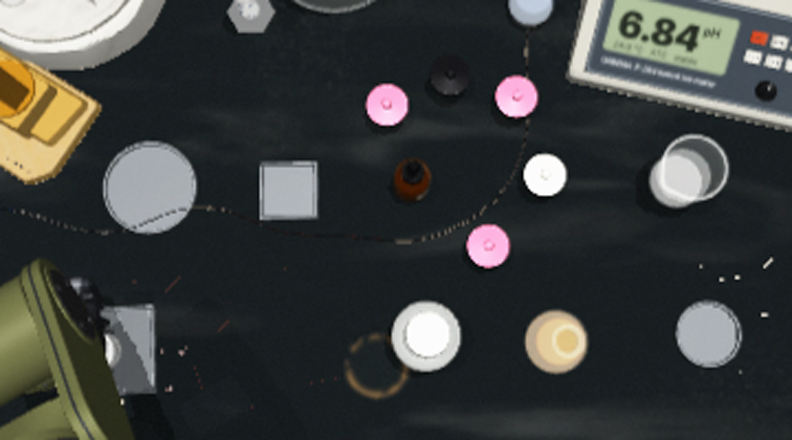

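```bash
python3 -m handwheel '[{"tx":0,"ty":0,"tz":-0.034,"rx":0,"ry":0,"rz":0,"fingers":0.3},{"tx":0,"ty":0,"tz":-0.025,"rx":0,"ry":0,"rz":0,"fingers":0.3},{"tx":0,"ty":0,"tz":-0.008,"rx":0,"ry":0,"rz":0,"fingers":0.3},{"tx":0,"ty":0,"tz":0,"rx":0,"ry":0,"rz":0,"fingers":0.3},{"tx":0,"ty":0,"tz":0,"rx":0,"ry":0,"rz":0,"fingers":0.3}]'
```

```text
time_s: 10.48
tool_pos: [0.4376, 0.3138, 0.0071]
tcp_rot: [-90.0, 0.0, -90.1]
wrist_force: [0.2, -0.4, -1.2]
width: 0.0375
```

```bash
python3 -m handwheel '[{"tx":0,"ty":0,"tz":-0.002,"rx":0,"ry":0,"rz":0,"fingers":0.3},{"tx":0,"ty":0,"tz":0,"rx":0,"ry":0,"rz":0,"fingers":0.5},{"tx":0,"ty":0,"tz":0,"rx":0,"ry":0,"rz":0,"fingers":0.6},{"tx":0,"ty":0,"tz":0,"rx":0,"ry":0,"rz":0,"fingers":1},{"tx":0,"ty":0,"tz":0,"rx":0,"ry":0,"rz":0,"fingers":1},{"tx":0,"ty":0,"tz":0,"rx":0,"ry":0,"rz":0,"fingers":1},{"tx":0,"ty":0,"tz":0.1,"rx":0,"ry":0,"rz":0,"fingers":1},{"tx":0,"ty":0,"tz":0.2,"rx":0,"ry":0,"rz":0,"fingers":1},{"tx":0,"ty":0,"tz":0.2,"rx":0,"ry":0,"rz":0,"fingers":1},{"tx":0,"ty":0,"tz":0.15,"rx":0,"ry":0,"rz":0,"fingers":1},{"tx":0,"ty":0,"tz":0,"rx":0,"ry":0,"rz":0,"fingers":1}]'
python3 look.py w6
```

```text
time_s: 11.85
tool_pos: [0.44, 0.3152, 0.2073]
tcp_rot: [-89.5, 0.3, -90.1]
wrist_force: [0.4, -0.2, -0.6]
width: 0.0854
[0.4375 0.3137 0.2017] 0.0855 crop origin 222 135
```

View pics/w6_s.png

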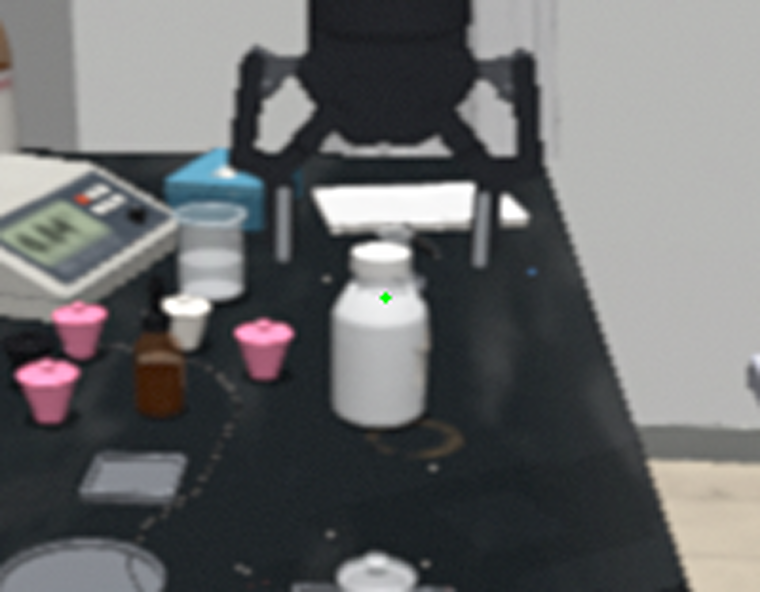

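The weighing bottle is released and stands in its tray (bottom of the crop). Next is the white bottle, with the jaws kept along x.

```bash
python3 -m handwheel '[{"tx":0.004,"ty":-0.179,"tz":0,"rx":0,"ry":0,"rz":0,"fingers":1},{"tx":0.004,"ty":-0.179,"tz":0,"rx":0,"ry":0,"rz":0,"fingers":1},{"tx":0.004,"ty":-0.179,"tz":0,"rx":0,"ry":0,"rz":0,"fingers":1},{"tx":0.004,"ty":-0.179,"tz":0,"rx":0,"ry":0,"rz":0,"fingers":1},{"tx":0.004,"ty":-0.179,"tz":0,"rx":0,"ry":0,"rz":0,"fingers":1},{"tx":0.004,"ty":-0.179,"tz":0,"rx":0,"ry":0,"rz":0,"fingers":1},{"tx":0,"ty":0,"tz":0,"rx":0,"ry":0,"rz":0,"fingers":1},{"tx":0,"ty":0,"tz":-0.1,"rx":0,"ry":0,"rz":0,"fingers":1},{"tx":0,"ty":0,"tz":-0.1,"rx":0,"ry":0,"rz":0,"fingers":1},{"tx":0,"ty":0,"tz":-0.1,"rx":0,"ry":0,"rz":0,"fingers":1},{"tx":0,"ty":0,"tz":0,"rx":0,"ry":0,"rz":0,"fingers":1},{"tx":0,"ty":0,"tz":0,"rx":0,"ry":0,"rz":0,"fingers":1}]' 60
python3 look.py b1
```

```text
time_s: 13.45
tool_pos: [0.4449, -0.0078, 0.1119]
tcp_rot: [-90.0, 0.0, -90.0]
wrist_force: [0.1, -0.0, -1.0]
width: 0.0854
[ 0.4457 -0.0082  0.113 ] 0.0858 crop origin 221 128
```

View pics/b1_s.png

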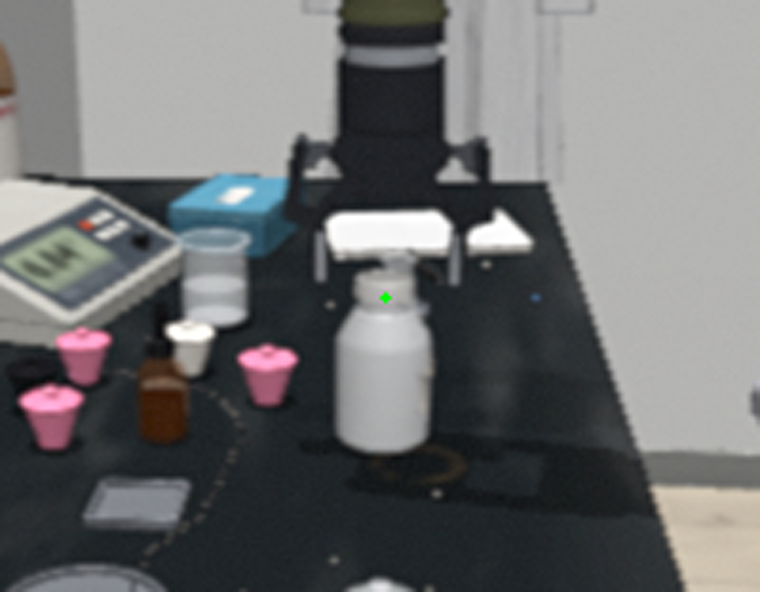

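View pics/b1_t.png

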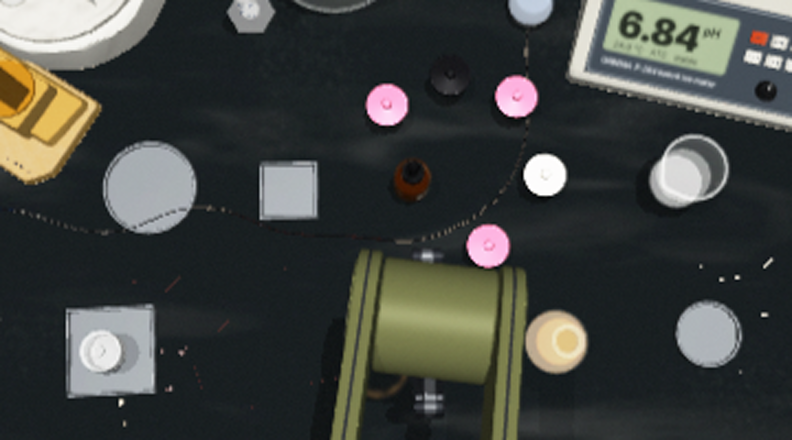

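```bash
python3 -m handwheel '[{"tx":-0.002,"ty":0,"tz":-0.07,"rx":0,"ry":0,"rz":0,"fingers":1},{"tx":0,"ty":0,"tz":-0.06,"rx":0,"ry":0,"rz":0,"fingers":1},{"tx":0,"ty":0,"tz":-0.03,"rx":0,"ry":0,"rz":0,"fingers":1},{"tx":0,"ty":0,"tz":-0.01,"rx":0,"ry":0,"rz":0,"fingers":1},{"tx":0,"ty":0,"tz":0,"rx":0,"ry":0,"rz":0,"fingers":1},{"tx":0,"ty":0,"tz":0,"rx":0,"ry":0,"rz":0,"fingers":1}]'
python3 look.py b2
```

```text
time_s: 14.3
tool_pos: [0.4448, -0.0085, 0.0614]
tcp_rot: [-89.9, -0.0, -90.1]
wrist_force: [-0.3, -0.2, -0.1]
width: 0.0854
[ 0.4446 -0.0085  0.0612] 0.0851 crop origin 221 145
```

View pics/b2_s.png

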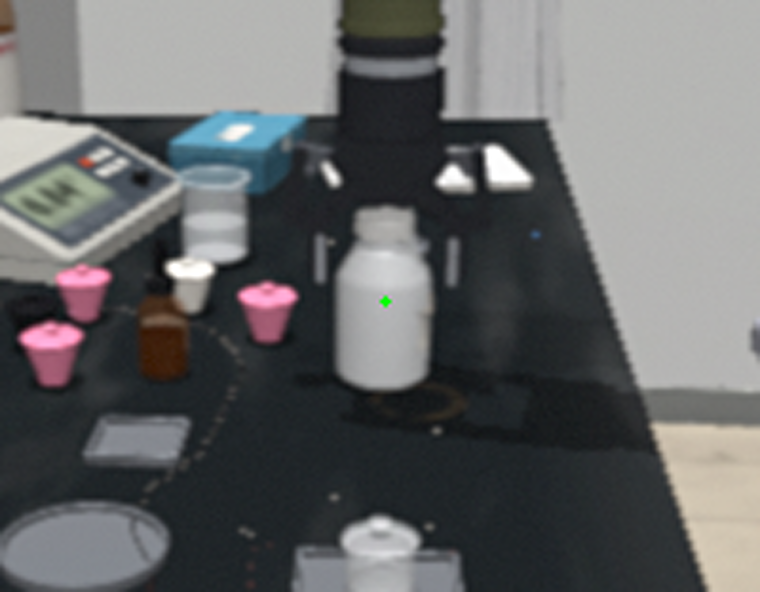

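```bash
python3 -m handwheel '[{"tx":0,"ty":0,"tz":-0.007,"rx":0,"ry":0,"rz":0,"fingers":1},{"tx":0,"ty":0,"tz":-0.003,"rx":0,"ry":0,"rz":0,"fingers":1},{"tx":0,"ty":0,"tz":0,"rx":0,"ry":0,"rz":0,"fingers":1}]'; python3 -m handwheel '[{"tx":0,"ty":0,"tz":-0.003,"rx":0,"ry":0,"rz":0,"fingers":1},{"tx":0,"ty":0,"tz":0,"rx":0,"ry":0,"rz":0,"fingers":1}]'
```

```text
time_s: 14.78
tool_pos: [0.444, -0.0084, 0.0574]
tcp_rot: [-90.0, 0.0, -90.1]
wrist_force: [0.3, 0.6, 0.8]
width: 0.0854
time_s: 15.02
tool_pos: [0.4441, -0.0084, 0.0566]
tcp_rot: [-90.0, 0.0, -90.1]
wrist_force: [-0.3, -0.0, -0.0]
width: 0.0855
```

```bash
python3 -m handwheel '[{"tx":0,"ty":0,"tz":-0.003,"rx":0,"ry":0,"rz":0,"fingers":1},{"tx":0,"ty":0,"tz":0,"rx":0,"ry":0,"rz":0,"fingers":1}]'; python3 -m handwheel '[{"tx":0,"ty":0,"tz":0,"rx":0,"ry":0,"rz":0,"fingers":0.85},{"tx":0,"ty":0,"tz":0,"rx":0,"ry":0,"rz":0,"fingers":0.6},{"tx":0,"ty":0,"tz":0,"rx":0,"ry":0,"rz":0,"fingers":0.6},{"tx":0,"ty":0,"tz":0,"rx":0,"ry":0,"rz":0,"fingers":0.6},{"tx":0,"ty":0,"tz":0,"rx":0,"ry":0,"rz":0,"fingers":0.6}]' 60; python3 look.py b3
```

```text
time_s: 15.28
tool_pos: [0.4441, -0.0084, 0.0557]
tcp_rot: [-90.0, 0.0, -90.1]
wrist_force: [-0.2, -1.1, 0.7]
width: 0.0856
time_s: 15.9
tool_pos: [0.445, -0.0085, 0.0568]
tcp_rot: [-89.9, -0.0, -90.1]
wrist_force: [0.1, 0.4, 5.7]
width: 0.0641
[ 0.445  -0.0085  0.0568] 0.0641 crop origin 221 147
```

View pics/b3_s.png

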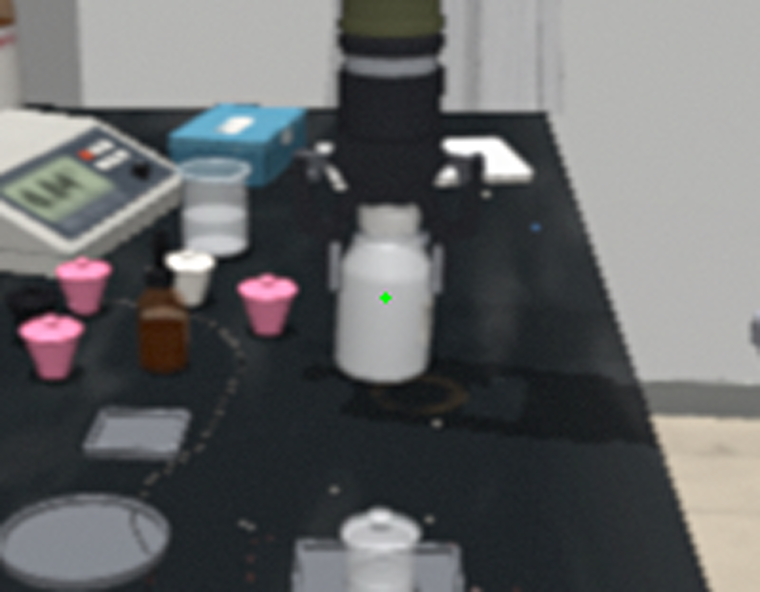

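The bottle is held at width 0.064, with about 15 mm of pad on the straight wall and perhaps a slight lean. I'll test with a small lift.

```bash
python3 -m handwheel '[{"tx":0,"ty":0,"tz":0.02,"rx":0,"ry":0,"rz":0,"fingers":0.6},{"tx":0,"ty":0,"tz":0.02,"rx":0,"ry":0,"rz":0,"fingers":0.6},{"tx":0,"ty":0,"tz":0,"rx":0,"ry":0,"rz":0,"fingers":0.6},{"tx":0,"ty":0,"tz":0,"rx":0,"ry":0,"rz":0,"fingers":0.6}]' 60; python3 look.py b4
```

```text
time_s: 16.5
tool_pos: [0.4439, -0.0084, 0.0676]
tcp_rot: [-90.0, 0.0, -90.1]
wrist_force: [-0.4, 0.4, -1.7]
width: 0.0641
[ 0.4439 -0.0084  0.0675] 0.0642 crop origin 222 143
```

View pics/b4_s.png

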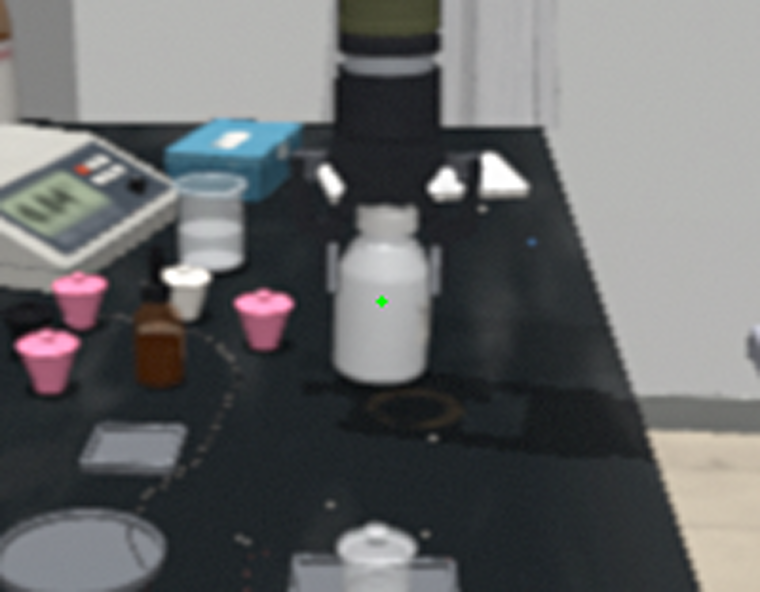

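It holds. I'll carry it to the large round tray.

```bash
python3 -m handwheel '[{"tx":0,"ty":0,"tz":0.08,"rx":0,"ry":0,"rz":0,"fingers":0.6},{"tx":0,"ty":0,"tz":0.12,"rx":0,"ry":0,"rz":0,"fingers":0.6},{"tx":0.04,"ty":0.07,"tz":0,"rx":0,"ry":0,"rz":0,"fingers":0.6},{"tx":0.078,"ty":0.135,"tz":0,"rx":0,"ry":0,"rz":0,"fingers":0.6},{"tx":0.078,"ty":0.135,"tz":0,"rx":0,"ry":0,"rz":0,"fingers":0.6},{"tx":0.078,"ty":0.135,"tz":0,"rx":0,"ry":0,"rz":0,"fingers":0.6},{"tx":0.078,"ty":0.135,"tz":0,"rx":0,"ry":0,"rz":0,"fingers":0.6},{"tx":0.078,"ty":0.135,"tz":0,"rx":0,"ry":0,"rz":0,"fingers":0.6},{"tx":0.078,"ty":0.135,"tz":0,"rx":0,"ry":0,"rz":0,"fingers":0.6},{"tx":0.036,"ty":0.067,"tz":0,"rx":0,"ry":0,"rz":0,"fingers":0.6},{"tx":0,"ty":0,"tz":-0.08,"rx":0,"ry":0,"rz":0,"fingers":0.6},{"tx":0,"ty":0,"tz":-0.06,"rx":0,"ry":0,"rz":0,"fingers":0.6},{"tx":0,"ty":0,"tz":0,"rx":0,"ry":0,"rz":0,"fingers":0.6},{"tx":0,"ty":0,"tz":0,"rx":0,"ry":0,"rz":0,"fingers":0.6}]'; python3 look.py b5
```

```text
time_s: 18.35
tool_pos: [0.6076, 0.2754, 0.0862]
tcp_rot: [-90.0, 0.0, -90.1]
wrist_force: [-0.0, 0.5, -1.2]
width: 0.0639
[0.6081 0.2756 0.0871] 0.0644 crop origin 140 178
```

View pics/b5_s.png

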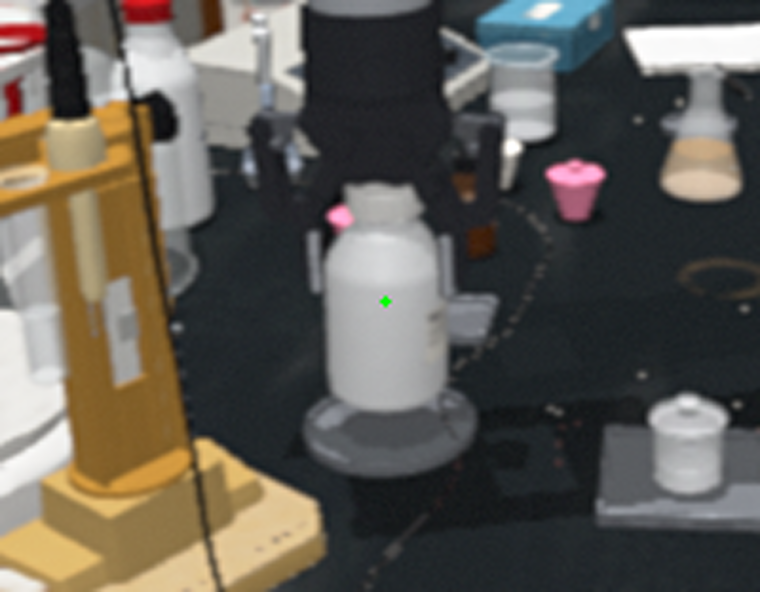

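```bash
python3 -m handwheel '[{"tx":0,"ty":0,"tz":-0.04,"rx":0,"ry":0,"rz":0,"fingers":0.6},{"tx":0,"ty":0,"tz":-0.03,"rx":0,"ry":0,"rz":0,"fingers":0.6},{"tx":0,"ty":0,"tz":-0.01,"rx":0,"ry":0,"rz":0,"fingers":0.6},{"tx":0,"ty":0,"tz":0,"rx":0,"ry":0,"rz":0,"fingers":0.6},{"tx":0,"ty":0,"tz":0,"rx":0,"ry":0,"rz":0,"fingers":0.6}]'; python3 -m handwheel '[{"tx":0,"ty":0,"tz":-0.005,"rx":0,"ry":0,"rz":0,"fingers":0.6},{"tx":0,"ty":0,"tz":0,"rx":0,"ry":0,"rz":0,"fingers":0.6}]'
```

```text
time_s: 19.08
tool_pos: [0.6076, 0.2758, 0.0621]
tcp_rot: [-90.0, 0.0, -90.1]
wrist_force: [-0.0, -0.0, -1.0]
width: 0.0641
time_s: 19.32
tool_pos: [0.6074, 0.2757, 0.0604]
tcp_rot: [-90.0, 0.0, -90.1]
wrist_force: [0.5, -0.6, -2.2]
width: 0.0638
```

```bash
python3 -m handwheel '[{"tx":0,"ty":0,"tz":-0.004,"rx":0,"ry":0,"rz":0,"fingers":0.6},{"tx":0,"ty":0,"tz":0,"rx":0,"ry":0,"rz":0,"fingers":0.6}]'; python3 look.py b6
```

```text
time_s: 19.58
tool_pos: [0.6076, 0.2758, 0.0598]
tcp_rot: [-90.0, 0.0, -90.1]
wrist_force: [-1.4, -0.5, 3.0]
width: 0.0642
[0.6076 0.2758 0.0598] 0.0642 crop origin 141 190
```

View pics/b6_s.png

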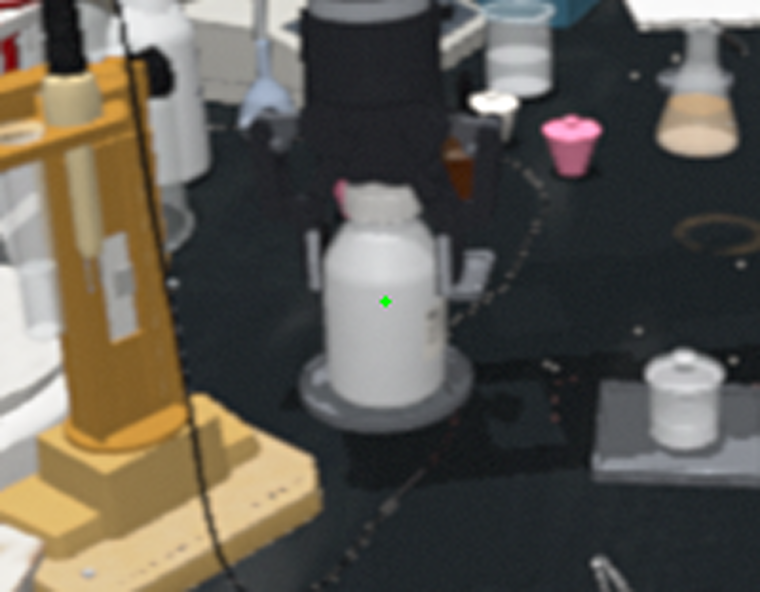

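It touches the tray floor and stands upright. Now I'll release it.

```bash
python3 -m handwheel '[{"tx":0,"ty":0,"tz":0,"rx":0,"ry":0,"rz":0,"fingers":0.8},{"tx":0,"ty":0,"tz":0,"rx":0,"ry":0,"rz":0,"fingers":0.9},{"tx":0,"ty":0,"tz":0,"rx":0,"ry":0,"rz":0,"fingers":1},{"tx":0,"ty":0,"tz":0,"rx":0,"ry":0,"rz":0,"fingers":1},{"tx":0,"ty":0,"tz":0,"rx":0,"ry":0,"rz":0,"fingers":1},{"tx":0,"ty":0,"tz":0.05,"rx":0,"ry":0,"rz":0,"fingers":1},{"tx":0,"ty":0,"tz":0.1,"rx":0,"ry":0,"rz":0,"fingers":1},{"tx":0,"ty":0,"tz":0.15,"rx":0,"ry":0,"rz":0,"fingers":1},{"tx":0,"ty":0,"tz":0.15,"rx":0,"ry":0,"rz":0,"fingers":1},{"tx":0,"ty":0,"tz":0.05,"rx":0,"ry":0,"rz":0,"fingers":1},{"tx":0,"ty":0,"tz":0,"rx":0,"ry":0,"rz":0,"fingers":1}]'; python3 look.py b7
```

```text
time_s: 21.05
tool_pos: [0.608, 0.2759, 0.2108]
tcp_rot: [-89.8, 0.1, -90.1]
wrist_force: [-0.4, 0.3, -0.1]
width: 0.0855
[0.6064 0.2753 0.2071] 0.0851 crop origin 138 124
```

View pics/b7_s.png

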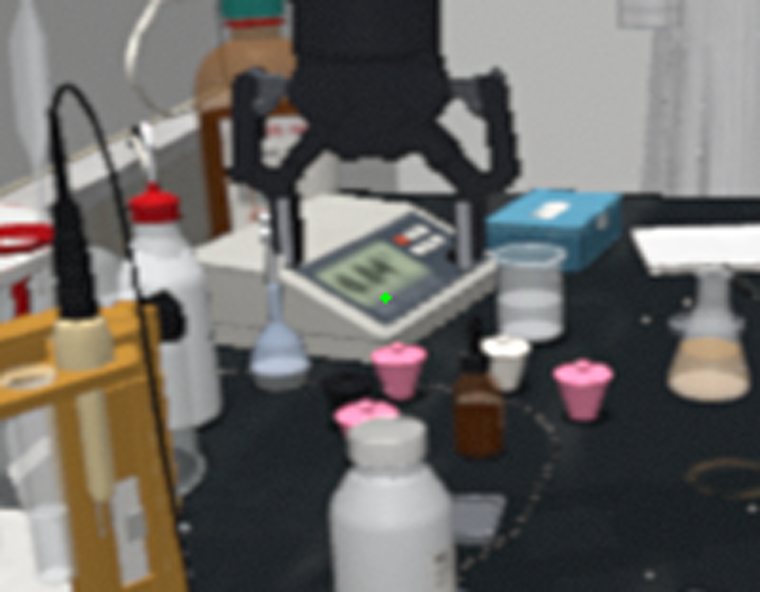

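The bottle stands in its tray. Next is the dropper, with the opening narrowed to keep clear of the pink crucibles.

```bash
python3 -m handwheel '[{"tx":-0.002,"ty":-0.182,"tz":0,"rx":0,"ry":0,"rz":0,"fingers":0.65},{"tx":-0.002,"ty":-0.182,"tz":0,"rx":0,"ry":0,"rz":0,"fingers":0.65},{"tx":-0.002,"ty":-0.182,"tz":0,"rx":0,"ry":0,"rz":0,"fingers":0.65},{"tx":-0.002,"ty":-0.182,"tz":0,"rx":0,"ry":0,"rz":0,"fingers":0.65},{"tx":0,"ty":-0.18,"tz":0,"rx":0,"ry":0,"rz":0,"fingers":0.65},{"tx":0,"ty":0,"tz":-0.1,"rx":0,"ry":0,"rz":0,"fingers":0.65},{"tx":0,"ty":0,"tz":-0.14,"rx":0,"ry":0,"rz":0,"fingers":0.65},{"tx":0,"ty":0,"tz":0,"rx":0,"ry":0,"rz":0,"fingers":0.65},{"tx":0,"ty":0,"tz":0,"rx":0,"ry":0,"rz":0,"fingers":0.65}]' 40; python3 look.py d1
```

```text
time_s: 22.28
tool_pos: [0.6049, 0.0034, 0.137]
tcp_rot: [-90.1, 0.0, -90.1]
wrist_force: [0.3, 0.6, -0.9]
width: 0.0553
[0.6061 0.0034 0.139 ] 0.0551 crop origin 162 118
```

View pics/d1_s.png

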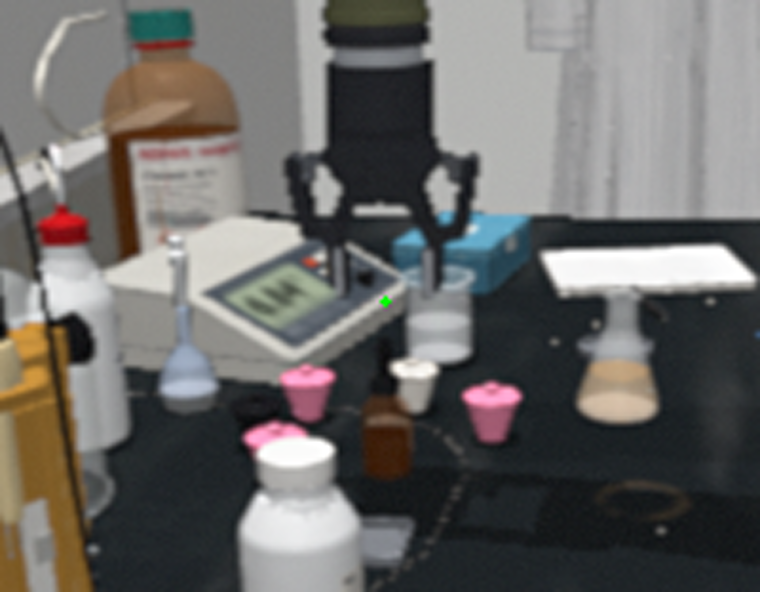

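View pics/d1_t.png

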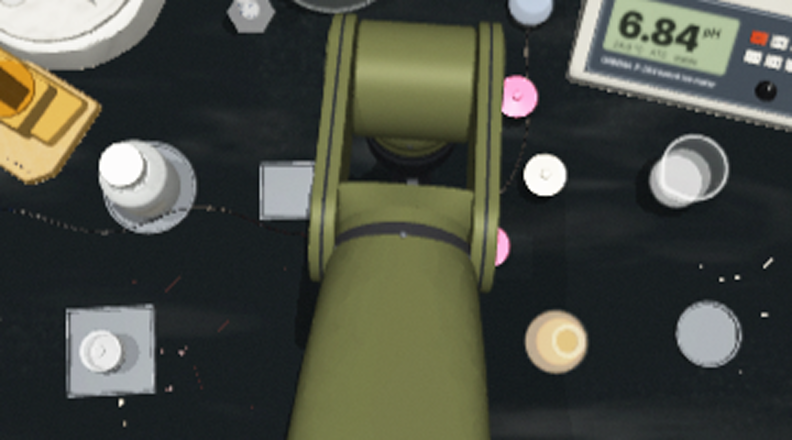

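```bash
python3 -m handwheel '[{"tx":-0.002,"ty":0,"tz":-0.1,"rx":0,"ry":0,"rz":0,"fingers":0.65},{"tx":0,"ty":0,"tz":-0.1,"rx":0,"ry":0,"rz":0,"fingers":0.65},{"tx":0,"ty":0,"tz":-0.08,"rx":0,"ry":0,"rz":0,"fingers":0.65},{"tx":0,"ty":0,"tz":-0.03,"rx":0,"ry":0,"rz":0,"fingers":0.65},{"tx":0,"ty":0,"tz":-0.01,"rx":0,"ry":0,"rz":0,"fingers":0.65},{"tx":0,"ty":0,"tz":0,"rx":0,"ry":0,"rz":0,"fingers":0.65},{"tx":0,"ty":0,"tz":0,"rx":0,"ry":0,"rz":0,"fingers":0.65}]'; python3 look.py d2
```

```text
time_s: 23.25
tool_pos: [0.6053, 0.0032, 0.0425]
tcp_rot: [-89.9, -0.0, -90.1]
wrist_force: [0.3, -1.0, 0.2]
width: 0.0555
[0.6049 0.0032 0.042 ] 0.0557 crop origin 164 152
```

View pics/d2_s.png

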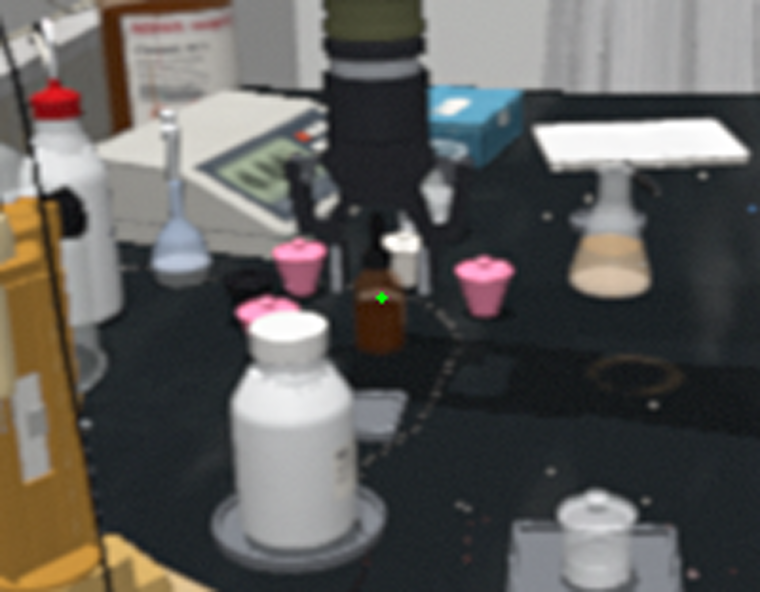

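```bash
python3 -m handwheel '[{"tx":0,"ty":0,"tz":-0.01,"rx":0,"ry":0,"rz":0,"fingers":0.65},{"tx":0,"ty":0,"tz":-0.004,"rx":0,"ry":0,"rz":0,"fingers":0.65},{"tx":0,"ty":0,"tz":0,"rx":0,"ry":0,"rz":0,"fingers":0.65}]'; python3 -m handwheel '[{"tx":0,"ty":0,"tz":0,"rx":0,"ry":0,"rz":0,"fingers":0.5},{"tx":0,"ty":0,"tz":0,"rx":0,"ry":0,"rz":0,"fingers":0.45},{"tx":0,"ty":0,"tz":0,"rx":0,"ry":0,"rz":0,"fingers":0.3},{"tx":0,"ty":0,"tz":0,"rx":0,"ry":0,"rz":0,"fingers":0.3},{"tx":0,"ty":0,"tz":0,"rx":0,"ry":0,"rz":0,"fingers":0.3}]' 40;python3 -m handwheel '[{"tx":0,"ty":0,"tz":0.02,"rx":0,"ry":0,"rz":0,"fingers":0.3},{"tx":0,"ty":0,"tz":0.04,"rx":0,"ry":0,"rz":0,"fingers":0.3},{"tx":0,"ty":0,"tz":0,"rx":0,"ry":0,"rz":0,"fingers":0.3}]';python3 look.py d3
```

```text
time_s: 23.72
tool_pos: [0.6041, 0.0033, 0.0366]
tcp_rot: [-90.0, 0.0, -90.1]
wrist_force: [0.5, 0.4, -0.4]
width: 0.0554
time_s: 24.35
tool_pos: [0.6049, 0.0032, 0.0375]
tcp_rot: [-89.9, -0.0, -90.1]
wrist_force: [1.0, -0.8, 3.5]
width: 0.0357
time_s: 24.72
tool_pos: [0.6052, 0.0032, 0.0563]
tcp_rot: [-89.9, -0.0, -90.1]
wrist_force: [-0.1, -0.4, -0.9]
width: 0.0356
[0.6044 0.0033 0.0552] 0.0359 crop origin 164 147
```

View pics/d3_s.png

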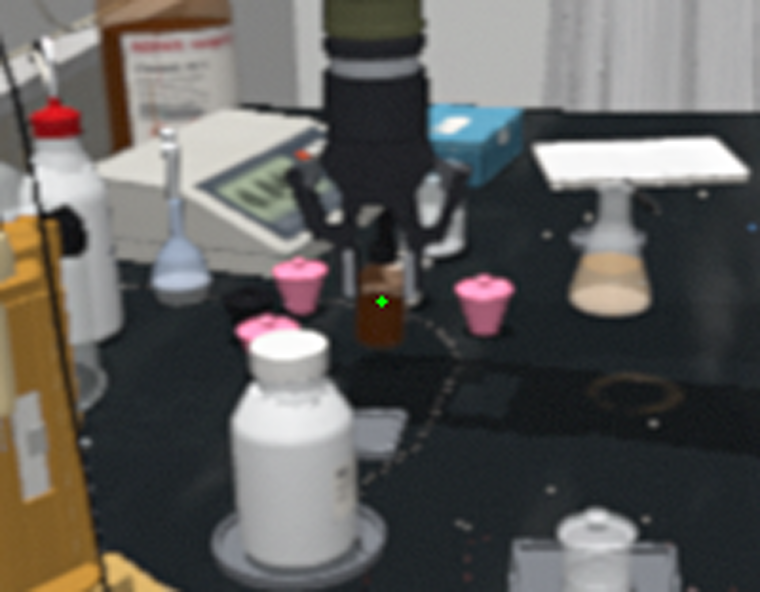

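```bash
python3 -m handwheel '[{"tx":0,"ty":0,"tz":0.12,"rx":0,"ry":0,"rz":0,"fingers":0.3},{"tx":0,"ty":0,"tz":0.15,"rx":0,"ry":0,"rz":0,"fingers":0.3},{"tx":0,"ty":0,"tz":0.08,"rx":0,"ry":0,"rz":0,"fingers":0.3},{"tx":-0.038,"ty":-0.073,"tz":0,"rx":0,"ry":0,"rz":0,"fingers":0.3},{"tx":-0.076,"ty":-0.145,"tz":0,"rx":0,"ry":0,"rz":0,"fingers":0.3},{"tx":-0.076,"ty":-0.145,"tz":0,"rx":0,"ry":0,"rz":0,"fingers":0.3},{"tx":-0.076,"ty":-0.145,"tz":0,"rx":0,"ry":0,"rz":0,"fingers":0.3},{"tx":-0.076,"ty":-0.145,"tz":0,"rx":0,"ry":0,"rz":0,"fingers":0.3},{"tx":-0.076,"ty":-0.145,"tz":0,"rx":0,"ry":0,"rz":0,"fingers":0.3},{"tx":-0.076,"ty":-0.145,"tz":0,"rx":0,"ry":0,"rz":0,"fingers":0.3},{"tx":-0.038,"ty":-0.073,"tz":0,"rx":0,"ry":0,"rz":0,"fingers":0.3},{"tx":0,"ty":0,"tz":0,"rx":0,"ry":0,"rz":0,"fingers":0.3}]'; python3 look.py d4
```

```text
time_s: 26.32
tool_pos: [0.4438, -0.3025, 0.1595]
tcp_rot: [-90.0, 0.0, -90.3]
wrist_force: [0.2, 0.6, -0.8]
width: 0.0355
[ 0.4447 -0.301   0.1595] 0.0358 crop origin 224 88
```

View pics/d4_s.png

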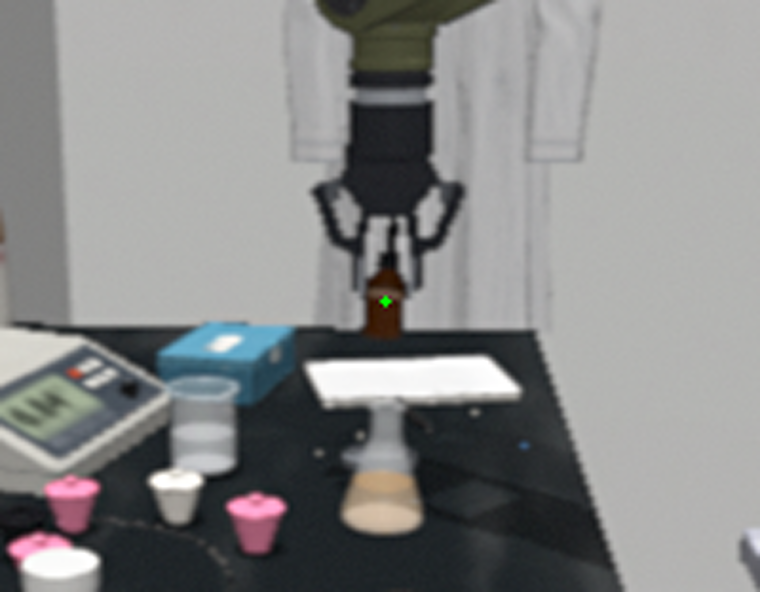

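View pics/d4_t.png

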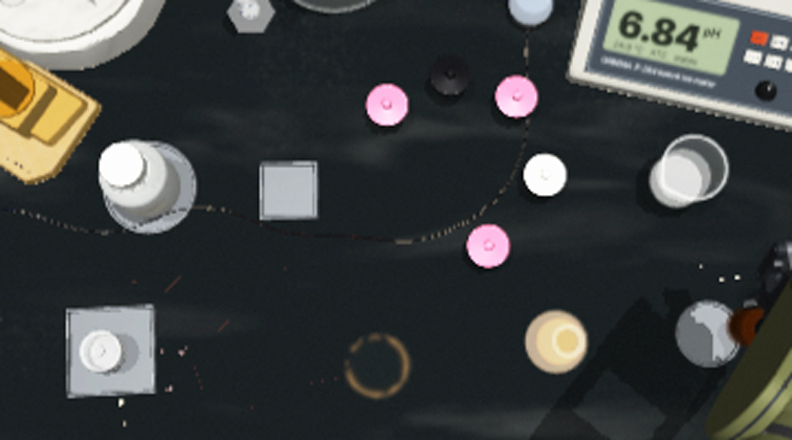

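```bash
python3 -m handwheel '[{"tx":0,"ty":0,"tz":-0.1,"rx":0,"ry":0,"rz":0,"fingers":0.3},{"tx":0,"ty":0,"tz":-0.12,"rx":0,"ry":0,"rz":0,"fingers":0.3},{"tx":0,"ty":0,"tz":-0.1,"rx":0,"ry":0,"rz":0,"fingers":0.3},{"tx":0,"ty":0,"tz":-0.04,"rx":0,"ry":0,"rz":0,"fingers":0.3},{"tx":0,"ty":0,"tz":-0.02,"rx":0,"ry":0,"rz":0,"fingers":0.3},{"tx":0,"ty":0,"tz":0,"rx":0,"ry":0,"rz":0,"fingers":0.3},{"tx":0,"ty":0,"tz":0,"rx":0,"ry":0,"rz":0,"fingers":0.3}]'; python3 look.py d5
```

```text
time_s: 27.3
tool_pos: [0.4456, -0.3021, 0.0473]
tcp_rot: [-89.9, -0.1, -90.1]
wrist_force: [-0.6, -0.3, -1.1]
width: 0.0357
[ 0.4454 -0.3021  0.0471] 0.0357 crop origin 223 120
```

View pics/d5_s.png

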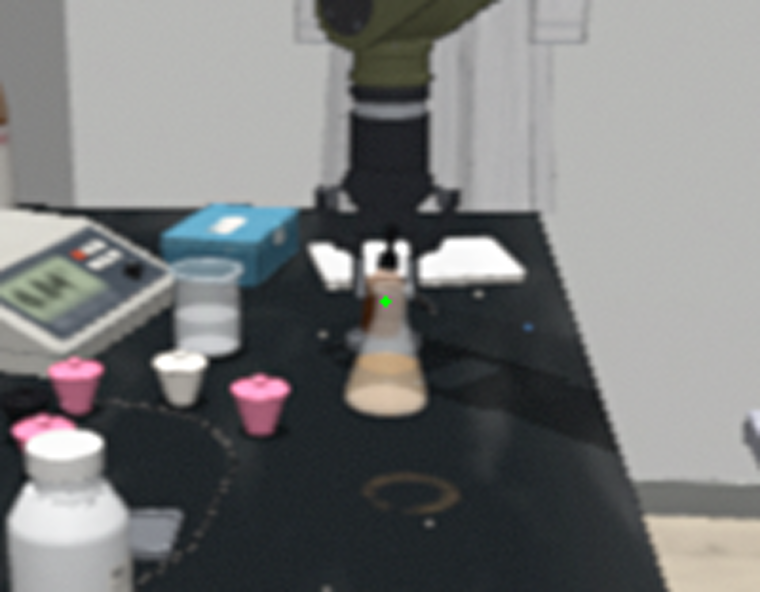

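```bash
python3 -m handwheel '[{"tx":-0.003,"ty":0,"tz":-0.015,"rx":0,"ry":0,"rz":0,"fingers":0.3},{"tx":0,"ty":0,"tz":-0.005,"rx":0,"ry":0,"rz":0,"fingers":0.3},{"tx":0,"ty":0,"tz":0,"rx":0,"ry":0,"rz":0,"fingers":0.3}]'; python3 -m handwheel '[{"tx":0,"ty":0,"tz":-0.004,"rx":0,"ry":0,"rz":0,"fingers":0.3},{"tx":0,"ty":0,"tz":0,"rx":0,"ry":0,"rz":0,"fingers":0.3}]'
```

```text
time_s: 27.78
tool_pos: [0.4438, -0.3018, 0.0404]
tcp_rot: [-90.0, -0.0, -90.1]
wrist_force: [-2.5, 0.1, 3.1]
width: 0.0354
time_s: 28.02
tool_pos: [0.444, -0.3022, 0.0402]
tcp_rot: [-90.0, -0.1, -90.1]
wrist_force: [-4.4, 2.3, 8.7]
width: 0.0354
```

It touches the floor, so I'll open gently and rise.

```bash
python3 -m handwheel '[{"tx":0,"ty":0,"tz":0.002,"rx":0,"ry":0,"rz":0,"fingers":0.45},{"tx":0,"ty":0,"tz":0,"rx":0,"ry":0,"rz":0,"fingers":0.55},{"tx":0,"ty":0,"tz":0,"rx":0,"ry":0,"rz":0,"fingers":0.7},{"tx":0,"ty":0,"tz":0,"rx":0,"ry":0,"rz":0,"fingers":0.8},{"tx":0,"ty":0,"tz":0,"rx":0,"ry":0,"rz":0,"fingers":0.8},{"tx":0,"ty":0,"tz":0.05,"rx":0,"ry":0,"rz":0,"fingers":0.8},{"tx":0,"ty":0,"tz":0.1,"rx":0,"ry":0,"rz":0,"fingers":0.8},{"tx":0,"ty":0,"tz":0.17,"rx":0,"ry":0,"rz":0,"fingers":0.8},{"tx":0,"ty":0,"tz":0.17,"rx":0,"ry":0,"rz":0,"fingers":0.8},{"tx":0,"ty":0,"tz":0.1,"rx":0,"ry":0,"rz":0,"fingers":0.8},{"tx":0,"ty":0,"tz":0,"rx":0,"ry":0,"rz":0,"fingers":0.8}]'; python3 look.py d6
```

```text
time_s: 29.4
tool_pos: [0.4454, -0.3028, 0.2212]
tcp_rot: [-89.6, -0.3, -90.1]
wrist_force: [-0.3, -0.1, 0.3]
width: 0.068
[ 0.4437 -0.3014  0.2165] 0.0685 crop origin 225 71
```

View pics/d6_s.png

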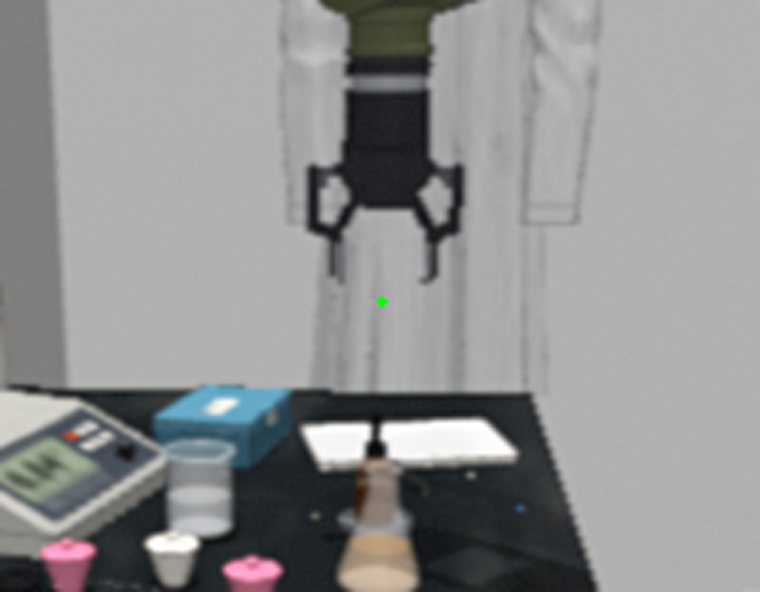

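```bash
python3 -m handwheel '[{"tx":0.109,"ty":0.112,"tz":0,"rx":0,"ry":0,"rz":0,"fingers":0.68},{"tx":0.109,"ty":0.112,"tz":0,"rx":0,"ry":0,"rz":0,"fingers":0.68},{"tx":0.109,"ty":0.112,"tz":0,"rx":0,"ry":0,"rz":0,"fingers":0.68},{"tx":0.11,"ty":0.112,"tz":0,"rx":0,"ry":0,"rz":0,"fingers":0.68},{"tx":0.11,"ty":0.112,"tz":0,"rx":0,"ry":0,"rz":0,"fingers":0.68},{"tx":0,"ty":0,"tz":-0.15,"rx":0,"ry":0,"rz":0,"fingers":0.68},{"tx":0,"ty":0,"tz":-0.2,"rx":0,"ry":0,"rz":0,"fingers":0.68},{"tx":0,"ty":0,"tz":-0.15,"rx":0,"ry":0,"rz":0,"fingers":0.68},{"tx":0,"ty":0,"tz":0,"rx":0,"ry":0,"rz":0,"fingers":0.68},{"tx":0,"ty":0,"tz":0,"rx":0,"ry":0,"rz":0,"fingers":0.68}]' 30; python3 look.py c1
```

```text
time_s: 30.75
tool_pos: [0.6085, -0.1337, 0.0672]
tcp_rot: [-90.0, -0.0, -90.1]
wrist_force: [0.6, -0.9, 0.1]
width: 0.0581
[ 0.6098 -0.1341  0.0692] 0.0581 crop origin 169 128
```

View pics/c1_s.png

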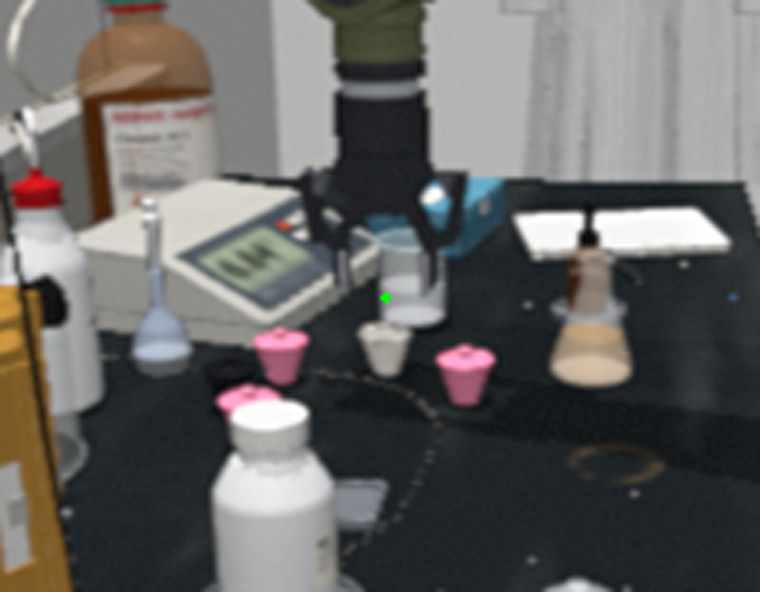

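View pics/c1_t.png

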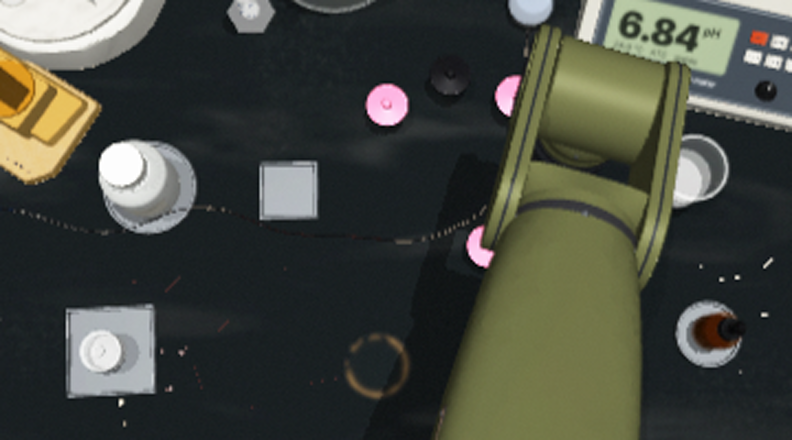

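```bash
python3 -m handwheel '[{"tx":0,"ty":0.002,"tz":-0.06,"rx":0,"ry":0,"rz":0,"fingers":0.68},{"tx":0,"ty":0,"tz":-0.06,"rx":0,"ry":0,"rz":0,"fingers":0.68},{"tx":0,"ty":0,"tz":-0.05,"rx":0,"ry":0,"rz":0,"fingers":0.68},{"tx":0,"ty":0,"tz":-0.02,"rx":0,"ry":0,"rz":0,"fingers":0.68},{"tx":0,"ty":0,"tz":0,"rx":0,"ry":0,"rz":0,"fingers":0.68},{"tx":0,"ty":0,"tz":0,"rx":0,"ry":0,"rz":0,"fingers":0.68}]'; python3 look.py c2
```

```text
time_s: 31.6
tool_pos: [0.6085, -0.1331, 0.0099]
tcp_rot: [-89.9, -0.0, -90.1]
wrist_force: [0.5, 1.3, -0.3]
width: 0.0581
[ 0.6086 -0.1331  0.0101] 0.0579 crop origin 170 145
```

View pics/c2_s.png

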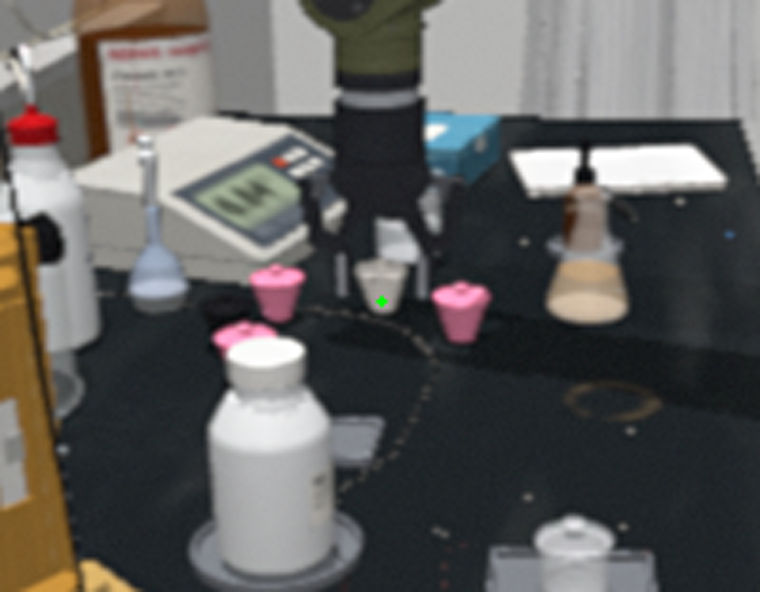

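Centred. Closing with 40 N and a small test lift.

```bash
python3 -m handwheel '[{"tx":0,"ty":0,"tz":0,"rx":0,"ry":0,"rz":0,"fingers":0.55},{"tx":0,"ty":0,"tz":0,"rx":0,"ry":0,"rz":0,"fingers":0.48},{"tx":0,"ty":0,"tz":0,"rx":0,"ry":0,"rz":0,"fingers":0.3},{"tx":0,"ty":0,"tz":0,"rx":0,"ry":0,"rz":0,"fingers":0.3},{"tx":0,"ty":0,"tz":0,"rx":0,"ry":0,"rz":0,"fingers":0.3},{"tx":0,"ty":0,"tz":0,"rx":0,"ry":0,"rz":0,"fingers":0.3}]' 40;python3 -m handwheel '[{"tx":0,"ty":0,"tz":0.02,"rx":0,"ry":0,"rz":0,"fingers":0.3},{"tx":0,"ty":0,"tz":0.06,"rx":0,"ry":0,"rz":0,"fingers":0.3},{"tx":0,"ty":0,"tz":0,"rx":0,"ry":0,"rz":0,"fingers":0.3}]';python3 look.py c3
```

```text
time_s: 32.45
tool_pos: [0.6083, -0.1331, 0.0099]
tcp_rot: [-90.0, -0.0, -90.1]
wrist_force: [-2.4, -0.2, 6.4]
width: 0.0374
time_s: 32.83
tool_pos: [0.6096, -0.1334, 0.0357]
tcp_rot: [-89.8, -0.1, -90.1]
wrist_force: [0.1, -0.1, -0.4]
width: 0.0375
[ 0.6083 -0.133   0.0339] 0.0375 crop origin 170 138
```

View pics/c3_s.png

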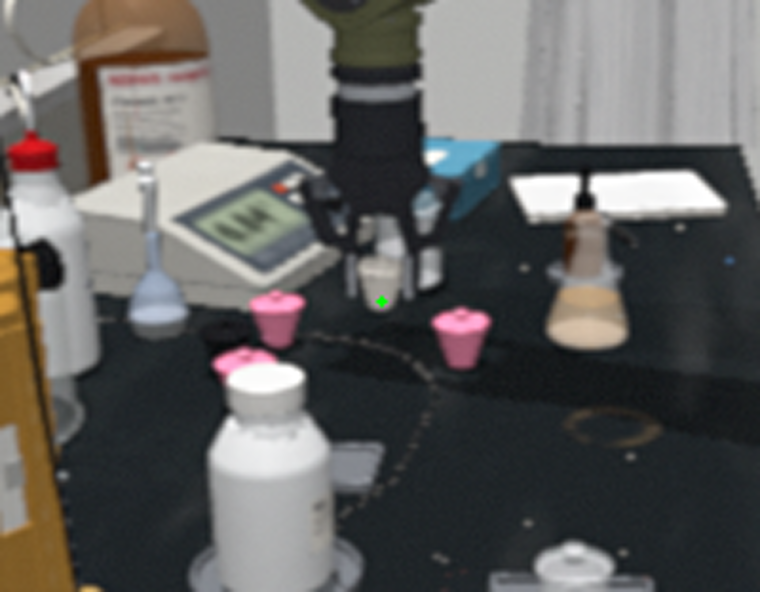

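```bash
python3 -m handwheel '[{"tx":0,"ty":0,"tz":0.15,"rx":0,"ry":0,"rz":0,"fingers":0.3},{"tx":0,"ty":0,"tz":0.15,"rx":0,"ry":0,"rz":0,"fingers":0.3},{"tx":-0.003,"ty":0.08,"tz":0,"rx":0,"ry":0,"rz":0,"fingers":0.3},{"tx":-0.003,"ty":0.145,"tz":0,"rx":0,"ry":0,"rz":0,"fingers":0.3},{"tx":-0.003,"ty":0.145,"tz":0,"rx":0,"ry":0,"rz":0,"fingers":0.3},{"tx":-0.003,"ty":0.145,"tz":0,"rx":0,"ry":0,"rz":0,"fingers":0.3},{"tx":-0.003,"ty":0.145,"tz":0,"rx":0,"ry":0,"rz":0,"fingers":0.3},{"tx":-0.003,"ty":0.145,"tz":0,"rx":0,"ry":0,"rz":0,"fingers":0.3},{"tx":0,"ty":0.075,"tz":0,"rx":0,"ry":0,"rz":0,"fingers":0.3},{"tx":0,"ty":0,"tz":-0.1,"rx":0,"ry":0,"rz":0,"fingers":0.3},{"tx":0,"ty":0,"tz":-0.15,"rx":0,"ry":0,"rz":0,"fingers":0.3},{"tx":0,"ty":0,"tz":-0.05,"rx":0,"ry":0,"rz":0,"fingers":0.3},{"tx":0,"ty":0,"tz":0,"rx":0,"ry":0,"rz":0,"fingers":0.3},{"tx":0,"ty":0,"tz":0,"rx":0,"ry":0,"rz":0,"fingers":0.3}]'; python3 look.py c4
```

```text
time_s: 34.67
tool_pos: [0.604, 0.1311, 0.0351]
tcp_rot: [-89.8, 0.0, -90.1]
wrist_force: [0.7, 0.4, -0.0]
width: 0.0378
[0.6042 0.1312 0.0355] 0.0372 crop origin 156 173
```

View pics/c4_s.png

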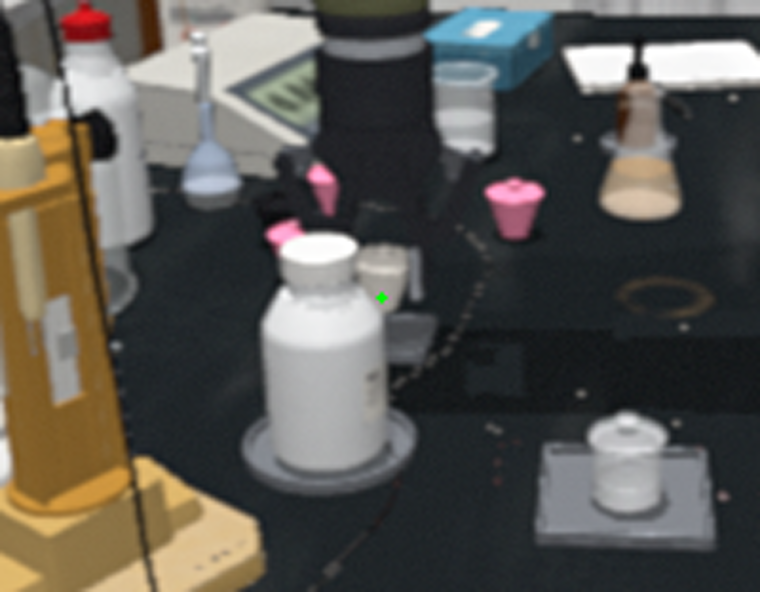

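```bash
python3 -m handwheel '[{"tx":-0.002,"ty":0,"tz":-0.03,"rx":0,"ry":0,"rz":0,"fingers":0.3},{"tx":0,"ty":0,"tz":-0.03,"rx":0,"ry":0,"rz":0,"fingers":0.3},{"tx":0,"ty":0,"tz":-0.01,"rx":0,"ry":0,"rz":0,"fingers":0.3},{"tx":0,"ty":0,"tz":0,"rx":0,"ry":0,"rz":0,"fingers":0.3},{"tx":0,"ty":0,"tz":0,"rx":0,"ry":0,"rz":0,"fingers":0.3}]'; python3 -m handwheel '[{"tx":0,"ty":0,"tz":-0.005,"rx":0,"ry":0,"rz":0,"fingers":0.3},{"tx":0,"ty":0,"tz":0,"rx":0,"ry":0,"rz":0,"fingers":0.3}]'
```

```text
time_s: 35.4
tool_pos: [0.6017, 0.1311, 0.0129]
tcp_rot: [-90.1, -0.0, -90.1]
wrist_force: [-3.5, 0.4, 6.7]
width: 0.0373
time_s: 35.65
tool_pos: [0.6018, 0.1311, 0.0127]
tcp_rot: [-90.1, -0.0, -90.1]
wrist_force: [-7.0, 0.1, 14.2]
width: 0.0376
```

```bash
python3 -m handwheel '[{"tx":0,"ty":0,"tz":0.005,"rx":0,"ry":0,"rz":0,"fingers":0.3},{"tx":0,"ty":0,"tz":0,"rx":0,"ry":0,"rz":0,"fingers":0.48},{"tx":0,"ty":0,"tz":0,"rx":0,"ry":0,"rz":0,"fingers":0.55},{"tx":0,"ty":0,"tz":0,"rx":0,"ry":0,"rz":0,"fingers":0.7},{"tx":0,"ty":0,"tz":0,"rx":0,"ry":0,"rz":0,"fingers":0.7},{"tx":0,"ty":0,"tz":0,"rx":0,"ry":0,"rz":0,"fingers":0.7},{"tx":0,"ty":0,"tz":0.05,"rx":0,"ry":0,"rz":0,"fingers":0.7},{"tx":0,"ty":0,"tz":0.1,"rx":0,"ry":0,"rz":0,"fingers":0.7},{"tx":0,"ty":0,"tz":0.2,"rx":0,"ry":0,"rz":0,"fingers":0.7},{"tx":0,"ty":0,"tz":0.2,"rx":0,"ry":0,"rz":0,"fingers":0.7},{"tx":-0.06,"ty":-0.18,"tz":0,"rx":0,"ry":0,"rz":0,"fingers":0.7},{"tx":-0.06,"ty":-0.18,"tz":0,"rx":0,"ry":0,"rz":0,"fingers":0.7},{"tx":-0.06,"ty":-0.18,"tz":0,"rx":0,"ry":0,"rz":0,"fingers":0.7},{"tx":-0.06,"ty":-0.18,"tz":0,"rx":0,"ry":0,"rz":0,"fingers":0.7},{"tx":-0.06,"ty":-0.18,"tz":0,"rx":0,"ry":0,"rz":0,"fingers":0.7},{"tx":-0.06,"ty":-0.18,"tz":0,"rx":0,"ry":0,"rz":0,"fingers":0.7},{"tx":-0.06,"ty":-0.18,"tz":0,"rx":0,"ry":0,"rz":0,"fingers":0.7},{"tx":-0.06,"ty":-0.18,"tz":0,"rx":0,"ry":0,"rz":0,"fingers":0.7},{"tx":-0.06,"ty":-0.15,"tz":0,"rx":0,"ry":0,"rz":0,"fingers":0.7},{"tx":0,"ty":0,"tz":0,"rx":0,"ry":0,"rz":0,"fingers":0.7}]'
python3 - <<'E'
from h import *
s=arm.read_camera("side"); t=arm.read_camera("top")
cv2.imwrite("pics/ft.png",cv2.resize(t["color"][110:310,90:450],None,fx=2.2,fy=2.2,interpolation=cv2.INTER_CUBIC))
cv2.imwrite("pics/fs.png",cv2.resize(s["color"][170:340,190:370],None,fx=3.5,fy=3.5,interpolation=cv2.INTER_CUBIC))
E
```

```text
time_s: 38.15
tool_pos: [0.4389, -0.3487, 0.1787]
tcp_rot: [-89.9, -0.1, -90.4]
wrist_force: [0.3, 0.5, -0.4]
width: 0.0596
```

View pics/ft.png

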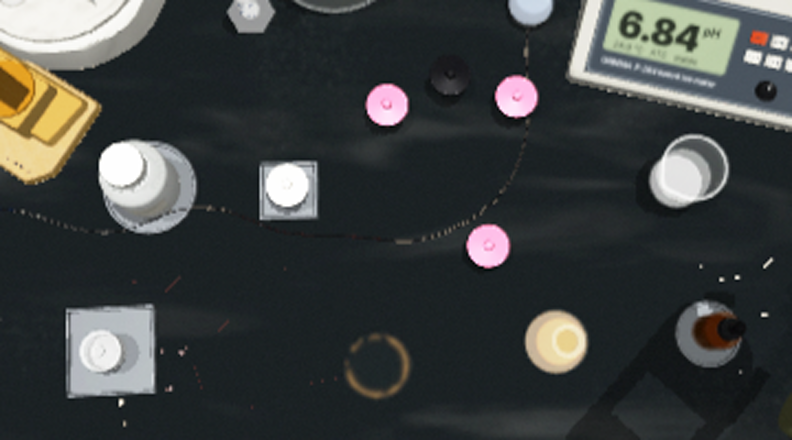

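View pics/fs.png

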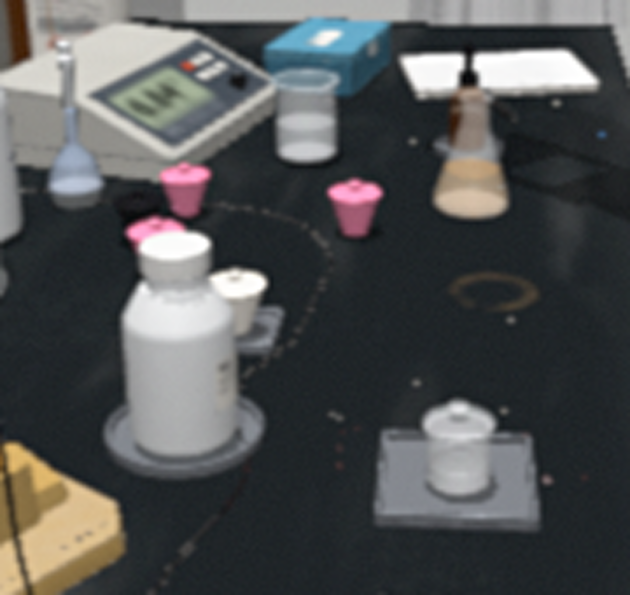

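```bash
python3 - <<'E'
from h import *
top=arm.read_camera("top")
f=lambda x,y:(x/2.2+90-.25,y/2.2+110-.25)
P=dict(bottle=(123,164,.131,.607,.276),dropper=(735,327,.111,.444,-.302),weigh=(102,351,.055,.438,.314),cruc=(287.5,184,.049,.603,.131),flask=(567,341,.105,.437,-.140),beaker=(696,167,.079,.606,-.278))
for n,(x,y,z,a,b) in P.items():
    X=ray(top,*f(x,y),z); print(n,X.round(3),"err mm",((X[:2]-[a,b])*1000).round(1))
a=top["color"]; 
cv2.imwrite("pics/fz.png",np.hstack([cv2.resize(a[165:220,130:185],(390,390),interpolation=cv2.INTER_CUBIC),cv2.resize(a[235:290,385:440],(390,390),interpolation=cv2.INTER_CUBIC)]))
E
```

```text
bottle [0.608 0.274 0.131] err mm [ 1.2 -2.5]
dropper [ 0.447 -0.297  0.111] err mm [2.7 5. ]
weigh [0.437 0.311 0.055] err mm [-1.2 -3.5]
cruc [0.601 0.128 0.049] err mm [-1.5 -2.7]
flask [ 0.437 -0.14   0.105] err mm [-0.3  0.3]
beaker [ 0.606 -0.278  0.079] err mm [0.  0.3]
```

View pics/fz.png

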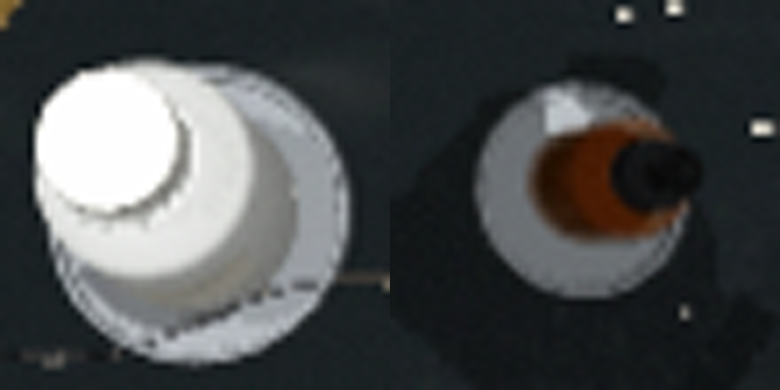

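All four stand upright inside their trays, within about 6 mm of centre. The beaker and flask show no movement, and the gripper is clear. I'll hand it in.

```bash
python3 -c "
from workcell import arm
print(arm.hand_in())"
```

```text
the job is handed in; nothing more can be done
None
```

All four closed containers are in their own trays, and I handed the job in at about 38 s. I gripped each one from above, lowered it until it touched or all but touched the tray floor, and let go. The hand-in gave no verdict.

| Container | Tray | Distance from tray centre (top camera) |
|---|---|---|
| White screw-cap bottle | large round | about 3 mm |
| Brown dropper bottle | small round | about 6 mm |
| Glass weighing bottle | larger square | about 4 mm |
| White porcelain crucible | smaller square | about 3 mm |

- **Left in place:** the beaker and flask show less than 1 mm of movement. I did not touch the pink and black look-alikes.
- **Upright:** the final pictures show all four standing flat, and the gripper was clear of everything. I judged tilt by eye and did not measure it. The bottle and dropper looked slightly leaned while gripped (about 2 to 3 degrees), and both looked upright once released.
- **Grip fit:** the bottle's cap left little room under the gripper's palm, so I held it on a short strip near the top of its straight wall. It closed to 64 mm instead of 67, but did not slip.
- **Forces:** the highest wrist force I read was about 16 N, when the crucible touched its tray floor. I eased off before releasing it.

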